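# Put the dye jars away in the chest's drawer

## Task

Put the dye jars away: pull the top drawer of the small chest all the way out to its stop, stand every jar that is on the table upright in a free pocket of its own in the drawer (wide jars in the wide pockets of the front row, slim jars in the narrow pockets of the back row), and then push the drawer fully shut. The jars already in the drawer stay in their pockets, and the stamp, bowl, tape, brush and cup on the table are to be left where they are.

Things in the scene. Friction and masses are not known exactly. Their poses are not given: they have to be found in the camera images.
- chest_drawer0 (a joint): travel in m of the TOP drawer of a fixed wooden chest (260 mm deep, 360 mm wide, 170 mm high, two equal drawers one above the other; the lower one is not needed): 0 = fully shut, 0.158 = pulled out to its stop; slides easily (1 to 2 N), stays where it is left, both stops are hard
- chest_drawer0_handle (a point): middle of the top drawer's bar handle: horizontal round bar, 11 mm thick, 120 mm long along this frame's y, 132 mm above the table, 38 mm below the chest's top, 29 mm clear of the drawer's face. Frame: z up, x into the chest (the drawer pulls out along -x; pocket frames are parallel). Moves with the drawer. The drawer front's upper edge is 25 mm above this point
- wide_pocket0 (a point): floor centre of a WIDE square pocket (52 x 52 mm, 16 mm deep) of the grey insert fixed in the top drawer: front row of four, 106 mm behind the handle (+x), numbered from the +y side, 70 mm apart along y; floor 99 mm, insert's top 115 mm, drawer's side walls 148 mm above the table. Moves with the drawer; z up
- wide_pocket1 (a point): floor centre of a WIDE square pocket (52 x 52 mm, 16 mm deep) of the grey insert fixed in the top drawer: front row of four, 106 mm behind the handle (+x), numbered from the +y side, 70 mm apart along y; floor 99 mm, insert's top 115 mm, drawer's side walls 148 mm above the table. Moves with the drawer; z up
- wide_pocket2 (a point): floor centre of a WIDE square pocket (52 x 52 mm, 16 mm deep) of the grey insert fixed in the top drawer: front row of four, 106 mm behind the handle (+x), numbered from the +y side, 70 mm apart along y; floor 99 mm, insert's top 115 mm, drawer's side walls 148 mm above the table. Moves with the drawer; z up
- wide_pocket3 (a point): floor centre of a WIDE square pocket (52 x 52 mm, 16 mm deep) of the grey insert fixed in the top drawer: front row of four, 106 mm behind the handle (+x), numbered from the +y side, 70 mm apart along y; floor 99 mm, insert's top 115 mm, drawer's side walls 148 mm above the table. Moves with the drawer; z up
- slim_pocket0 (a point): floor centre of a NARROW square pocket (40 x 40 mm, 16 mm deep): back row of four, 66 mm behind the wide row (+x), otherwise as the wide pockets; with the drawer at its stop it lies 35 mm in front of the edge of the chest's top board (170 mm high). Moves with the drawer
- slim_pocket1 (a point): floor centre of a NARROW square pocket (40 x 40 mm, 16 mm deep): back row of four, 66 mm behind the wide row (+x), otherwise as the wide pockets; with the drawer at its stop it lies 35 mm in front of the edge of the chest's top board (170 mm high). Moves with the drawer
- slim_pocket2 (a point): floor centre of a NARROW square pocket (40 x 40 mm, 16 mm deep): back row of four, 66 mm behind the wide row (+x), otherwise as the wide pockets; with the drawer at its stop it lies 35 mm in front of the edge of the chest's top board (170 mm high). Moves with the drawer
- slim_pocket3 (a point): floor centre of a NARROW square pocket (40 x 40 mm, 16 mm deep): back row of four, 66 mm behind the wide row (+x), otherwise as the wide pockets; with the drawer at its stop it lies 35 mm in front of the edge of the chest's top board (170 mm high). Moves with the drawer
- wide_jar0: closed screw-lid jar of amber glass with a flat black lid, a plain upright cylinder of diameter 46 mm and height 45 mm over its whole height, about 120 g, bottom-heavy (thick glass base); origin at the centre of its underside, z up. A WIDE jar, standing on the table at the start, to be put away (may be absent)
- wide_jar1: closed screw-lid jar of amber glass with a flat black lid, a plain upright cylinder of diameter 46 mm and height 45 mm over its whole height, about 120 g, bottom-heavy (thick glass base); origin at the centre of its underside, z up. A WIDE jar, standing on the table at the start, to be put away (may be absent)
- wide_jar2: closed screw-lid jar of amber glass with a flat black lid, a plain upright cylinder of diameter 46 mm and height 45 mm over its whole height, about 120 g, bottom-heavy (thick glass base); origin at the centre of its underside, z up. A WIDE jar, standing on the table at the start, to be put away (may be absent)
- slim_jar0: closed screw-lid jar of amber glass with a flat black lid, a plain upright cylinder of diameter 34 mm and height 45 mm over its whole height, about 80 g, bottom-heavy (thick glass base); origin at the centre of its underside, z up. A SLIM jar, standing on the table at the start, to be put away (may be absent)
- slim_jar1: closed screw-lid jar of amber glass with a flat black lid, a plain upright cylinder of diameter 34 mm and height 45 mm over its whole height, about 80 g, bottom-heavy (thick glass base); origin at the centre of its underside, z up. A SLIM jar, standing on the table at the start, to be put away (may be absent)
- slim_jar2: closed screw-lid jar of amber glass with a flat black lid, a plain upright cylinder of diameter 34 mm and height 45 mm over its whole height, about 80 g, bottom-heavy (thick glass base); origin at the centre of its underside, z up. A SLIM jar, standing on the table at the start, to be put away (may be absent)
- stored_wide0: closed screw-lid jar of amber glass with a flat black lid, a plain upright cylinder of diameter 46 mm and height 45 mm over its whole height, about 120 g, bottom-heavy (thick glass base); origin at the centre of its underside, z up. A wide jar already standing in wide pocket 0 of the drawer at the start; it stays there (may be absent)
- stored_wide2: closed screw-lid jar of amber glass with a flat black lid, a plain upright cylinder of diameter 46 mm and height 45 mm over its whole height, about 120 g, bottom-heavy (thick glass base); origin at the centre of its underside, z up. A wide jar already standing in wide pocket 2 of the drawer at the start; it stays there (may be absent)
- stored_slim1: closed screw-lid jar of amber glass with a flat black lid, a plain upright cylinder of diameter 34 mm and height 45 mm over its whole height, about 80 g, bottom-heavy (thick glass base); origin at the centre of its underside, z up. A slim jar already standing in narrow pocket 1 of the drawer at the start; it stays there (may be absent)
- stamp: bystander: wooden hand stamp, 45 x 45 mm block 22 mm high with a round knob of 22 mm diameter up to 52 mm; may stand among the jars; origin under its centre
- paste_bowl: bystander: clear plastic bowl of paste with a wooden spatula standing in it, rim diameter 150 mm, 55 mm high (spatula to 80 mm); origin under its centre
- tape_roll: bystander: roll of paper tape lying flat, 96 mm outside diameter, 25 mm high; origin under its centre
- brush: bystander: brush lying on the table in front of the jars, about 200 mm long along its x; origin near its middle
- tumbler: bystander: white cup, 72 mm diameter, 85 mm high, beyond the jars; origin under its centre

How it is judged:
By the outcome, as a careful person would: the job done as asked, in the order asked, and still so for the second after the job is handed in, with the robot touching nothing.
Of wide_jar0, wide_jar1, wide_jar2, slim_jar0, slim_jar1, slim_jar2 only 4 to 6 are there at a start; the rules pass over those that are not, and their reading is None.
Of stored_wide0, stored_wide2, stored_slim1 only 1 to 1 are there at a start; the rules pass over those that are not, and their reading is None.
At some moment in a run one of wide_jar0, wide_jar1, wide_jar2, slim_jar0, slim_jar1, slim_jar2 may be knocked a few centimetres aside while the robot is not near it.
It also fails if it takes over 210 s, if anything falls off the work surface, if the arm or the gripper's body presses on something with over 40 N, if the wrist force passes 120 N, or if a joint passes its speed limit or range.

## Robot

A 6-joint arm with a two-finger parallel gripper is mounted at the origin on the work surface. World frame = base frame: x ahead of the robot, y to its left, z up, the work surface at z = 0. Lengths are in m, angles in rad, forces in N, time in s.
With the tool pointing down it reaches from about 0.275 to 0.725 m from the base axis. Payload 15.9 kg.
Tool frame: the origin (TCP) lies midway between the tips of the shut fingers; the grasp point (between the pads) lies 19 mm behind it; z points along the fingers, y is the line along which they close (so a half turn about z gives the same grasp; the last joint's range is limited). The gripper opens to 85 mm and grips with 20 to 120 N. Pads are 22 mm wide; open, the fingers measure 114 mm over their backs; the gripper's body (76 mm by 85 mm) begins 54 mm behind the grasp point. The pads swing forward as they close: fully open they stand 13 mm farther back than shut.
Start: joints at [-1.198, 0.213, -0.034, 1.323, 0, 1.571], TCP at [0.182, -0.466, 0.231] pointing down, gripper open.
Joint ranges: [-2.98, 2.98], [-0.74, 1.72], [-1.14, 1.35], [-2.1, 2.04], [-1.57, 1.44], [-3.14, 3.14]. Speed limits (rad/s): [1.89, 1.89, 2.39, 2.57, 3.14, 3.14].

## Interface

Orientations are given as a rotation vector (axis times angle).
In Python, from bench import r gives the robot as it stands.
- The arm moves only by the tool send_rows, never from a script. Its argument "targets" is a list of rows, each a list of 3 entries, a list of its own where there are three numbers: the shift along the tool's x, y, z normalised to -1 to 1, where 1 is 30 mm, then the turn about the tool's z normalised to -1 to 1, where 1 is 0.12 rad, then the closure, from 0 (fully open) to 1 (shut). In form: [[[dx, dy, dz], yaw, fingers], ...]. A call has exactly 5 rows; each row shifts and turns the commanded pose from where the row before left it, along the tool's axes as they then stand; what a row does not reach is not made up. A row lasts 1/12 s, in which the tool goes at most 41.7 mm and 7.16 degrees, less where a joint would pass 70% of its speed; a pose out of reach is approached as far as the arm can. A call with a number of a shift or a turn outside -1 to 1 is refused whole. A call with a gripper value outside its range is refused whole. The fingers move at their own pace and stop on an object; the grip force is fixed at half the most. Time passes only in rows, so rows that do not move let the fingers close, or fill a call up. It gives the time, the measured TCP pose, the force, the opening and the grip force at its end, in the units of the state.
- r.sense(): the state, without advancing time (a new reading comes with each control period).
- r.read_camera(name): name is "scene" or "side" or "wrist"; returns the picture (384x512x3 uint8, blue, green, red); there is no depth.
- r.calibration(name): a dict with "camera_matrix" (3x3 intrinsics, pixels), "k1" (the pictures are not rectified: a ray, as slopes to the right and down, at radius r is drawn at 1 + k1 r^2 times it, then the intrinsics apply), "cam_to_world" (4x4, takes a point from camera to world coordinates). Camera axes: x right, y down, z forward; pixel columns grow to the right and rows downward; lengths in m; the calibration is good to about 2 mm. A picture is of the moment at which its call begins: read the wrist's pose just before it. calibration takes no time and is no camera call; for the wrist camera it gives the pose at the moment of the call.
- r.close_job(): hands the job in; it is judged then, once.
Trained networks look in the newest picture that a camera, given by its name, has taken for a name from the list of things; names that differ only in an ending like _2 or _b are one class to them, and where a whole thing is asked for, a point or a joint stands for the part that bears it (a point fixed in the world has none). Each returns a list of dicts, best first, with "confidence" (0 to 1); they miss things now and then, are a little off and sometimes report something else, mostly with a low value. They report only what shows in the picture. A call takes as long as a camera call.
- r.trace(camera, target): "region" (384x512 bool, what is visible of it) and "pixel" ([row, column] in pixels, amid what is visible of it).
- r.pinpoint(camera, target): "pixel" ([row, column] in pixels: a listed point, or the origin of a listed thing).
The state is a dict: "t": time; "qpos": joint angles; "qvel": joint speeds; "joint_torque": joint torques, N m; "ee_pos": TCP position; "eef_rot": TCP orientation; "force": force on the tool from outside, world axes, zero at the start; "moment": the same for the moment, N m; "opening": finger opening in m; "finger_force": force on a finger pad.
Only numpy, scipy, OpenCV 4.12 (cv2) and the standard library are available. Lean on these libraries where they do the work, as an engineer would, in place of code of your own. Each camera call takes 0.05 s, during which the arm holds its last target. There are 200 camera calls.

## Working session

There is one attempt and no reset: what is moved stays moved. The work goes in short steps, Python scripts to look and compute and a tool call to move; the robot and the scene stay as the last step left them, time stands still between calls to the robot, and variables do not carry over. Pictures are saved under pics/ and viewed, at most 14 in all, crops included, and the job is handed in when it is done.

Besides the shell and the picture viewer there is one more tool, called after "Emit:" as name(argument=value, ...), one argument or row to a line, values as JSON. send_rows: Moves the arm, as the interface text tells. Its arguments: {"type":"object","properties":{"targets":{"type":"array","items":{"type":"array"}}},"required":["targets"]}

```bash
ls; mkdir -p pics; cat > h.py <<'E'
import numpy as np, cv2
from bench import r
from scipy.spatial.transform import Rotation as R
def ray(cam,px,C=None):
    C=C or r.calibration(cam);K=np.array(C["camera_matrix"]);T=np.array(C["cam_to_world"])
    d=np.array([(px[1]-K[0,2])/K[0,0],(px[0]-K[1,2])/K[1,1]]);u=d.copy()
    for _ in range(20): u=d/(1+C["k1"]*(u@u))
    return T[:3,3],T[:3,:3]@np.array([u[0],u[1],1])
def onz(cam,px,z,C=None):
    o,d=ray(cam,px,C);return o+d*(z-o[2])/d[2]
def proj(cam,p,C=None):
    C=C or r.calibration(cam);K=np.array(C["camera_matrix"]);T=np.array(C["cam_to_world"])
    q=T[:3,:3].T@(np.array(p)-T[:3,3]);u=q[:2]/q[2];u=u*(1+C["k1"]*(u@u))
    return [K[1,1]*u[1]+K[1,2],K[0,0]*u[0]+K[0,2]]
E
python3 - <<'E'
from h import *
np.set_printoptions(precision=3,suppress=True)
s=r.sense();print(s["ee_pos"],s["eef_rot"],R.from_rotvec(s["eef_rot"]).as_matrix(),s["opening"])
ims=[]
for c in("scene","side"):
    im=r.read_camera(c);cv2.imwrite(f"pics/{c}0.png",im)
    print(c,np.array(r.calibration(c)["cam_to_world"]))
    for t,z in(("wide_jar0",0),("slim_jar0",0),("chest_drawer0_handle",.132),("stamp",0),("paste_bowl",0),("tape_roll",0),("brush",0),("tumbler",0)):
        for d in r.pinpoint(c,t): print(t,round(d["confidence"],2),np.array(d["pixel"]).round(),onz(c,d["pixel"],z))
E
```

```text
pics
[ 0.182 -0.465  0.231] [-3.086 -0.582  0.   ] [[ 0.931  0.364 -0.   ]
 [ 0.364 -0.931  0.001]
 [-0.    -0.001 -1.   ]] 0.08529802438448615
scene [[-0.87   0.321 -0.373  1.017]
 [ 0.492  0.601 -0.63   0.805]
 [ 0.022 -0.732 -0.681  0.989]
 [ 0.     0.     0.     1.   ]]
wide_jar0 0.63 [240. 232.] [0.665 0.093 0.   ]
wide_jar0 0.52 [292. 317.] [0.544 0.366 0.   ]
wide_jar0 0.51 [273. 337.] [0.458 0.343 0.   ]
slim_jar0 0.63 [235. 274.] [ 0.543  0.138 -0.   ]
slim_jar0 0.55 [219. 298.] [0.442 0.12  0.   ]
slim_jar0 0.47 [261. 289.] [0.557 0.242 0.   ]
chest_drawer0_handle 0.73 [136. 219.] [ 0.547 -0.235  0.132]
stamp 0.75 [242. 328.] [0.411 0.24  0.   ]
paste_bowl 0.79 [326. 280.] [0.687 0.402 0.   ]
tape_roll 0.62 [287. 226.] [0.757 0.233 0.   ]
brush 0.61 [270. 340.] [0.443 0.338 0.   ]
brush 0.6 [242. 376.] [0.284 0.311 0.   ]
tumbler 0.82 [246. 188.] [0.794 0.053 0.   ]
side [[-0.856 -0.379  0.351  0.148]
 [-0.516  0.646 -0.562  0.61 ]
 [-0.014 -0.663 -0.749  0.881]
 [ 0.     0.     0.     1.   ]]
wide_jar0 0.88 [314. 205.] [0.456 0.352 0.   ]
wide_jar0 0.69 [300. 175.] [0.542 0.359 0.   ]
wide_jar0 0.56 [214. 199.] [0.652 0.113 0.   ]
wide_jar0 0.3 [284. 118.] [0.695 0.4   0.   ]
slim_jar0 0.81 [262. 197.] [0.559 0.247 0.   ]
slim_jar0 0.72 [248. 259.] [0.439 0.124 0.   ]
slim_jar0 0.48 [235. 228.] [0.536 0.132 0.   ]
slim_jar0 0.45 [114. 273.] [ 0.696 -0.413  0.   ]
chest_drawer0_handle 0.58 [125. 287.] [ 0.551 -0.234  0.132]
stamp 0.65 [284. 243.] [0.42  0.239 0.   ]
paste_bowl 0.63 [285. 120.] [0.69  0.399 0.   ]
tape_roll 0.84 [228. 145.] [0.755 0.231 0.   ]
brush 0.69 [125. 287.] [ 0.62  -0.384  0.   ]
brush 0.64 [339. 274.] [0.285 0.319 0.   ]
tumbler 0.95 [185. 173.] [0.793 0.061 0.   ]
```

View pics/scene0.png

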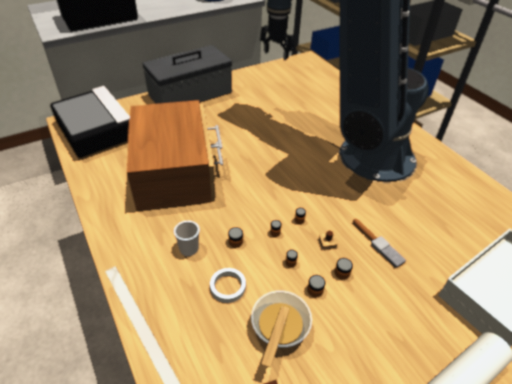

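View pics/side0.png

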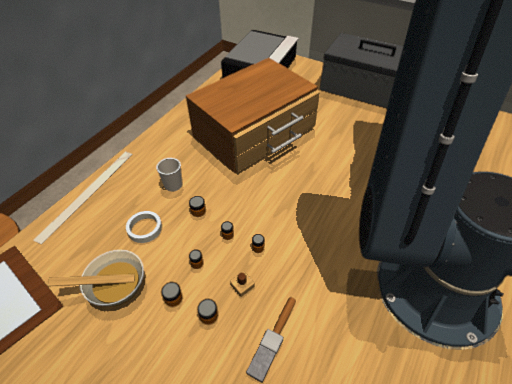

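Six jars: wide ones at about (273,340), (288,317) and (237,235) in the scene view, slim ones at (215,300), (228,275) and (258,291). The stamp stands among them, and the drawer is shut. Next I get the chest yaw.

```bash
python3 - <<'E'
from h import *
np.set_printoptions(precision=3,suppress=True)
P=[onz("side",p,.17)[:2] for p in((137,237),(93,318),(62,268),(100,188))]
print(P,np.diff(P,axis=0))
P=[onz("scene",p,.17)[:2] for p in((165,212),(104,202),(104,135),(172,131))]
print(P,np.diff(P,axis=0))
for c in("scene","side"):
    m=r.trace(c,"chest_drawer0_handle")
    for d in m[:1]:
        ys,xs=np.nonzero(d["region"]);print(c,d["confidence"],len(ys),ys.min(),ys.max(),xs.min(),xs.max())
print(np.array(r.calibration("wrist")["cam_to_world"]),r.calibration("wrist")["camera_matrix"])
im=cv2.imread("pics/side0.png")[80:180,180:330];cv2.imwrite("pics/chest.png",cv2.resize(im,None,fx=5,fy=5,interpolation=cv2.INTER_CUBIC))
E
```

```text
[array([ 0.628, -0.072]), array([ 0.519, -0.384]), array([ 0.753, -0.469]), array([ 0.86 , -0.144])] [[-0.109 -0.313]
 [ 0.234 -0.085]
 [ 0.108  0.326]]
[array([ 0.648, -0.068]), array([ 0.536, -0.391]), array([ 0.75 , -0.503]), array([ 0.873, -0.152])] [[-0.112 -0.323]
 [ 0.214 -0.112]
 [ 0.123  0.351]]
scene 0.66 421 105 181 200 221
side 0.7 1824 91 154 234 319
[[ 0.364 -0.887 -0.283  0.254]
 [-0.931 -0.347 -0.11  -0.437]
 [-0.     0.304 -0.953  0.375]
 [ 0.     0.     0.     1.   ]] [[325.023   0.    256.411]
 [  0.    325.023 196.114]
 [  0.      0.      1.   ]]
```

View pics/chest.png

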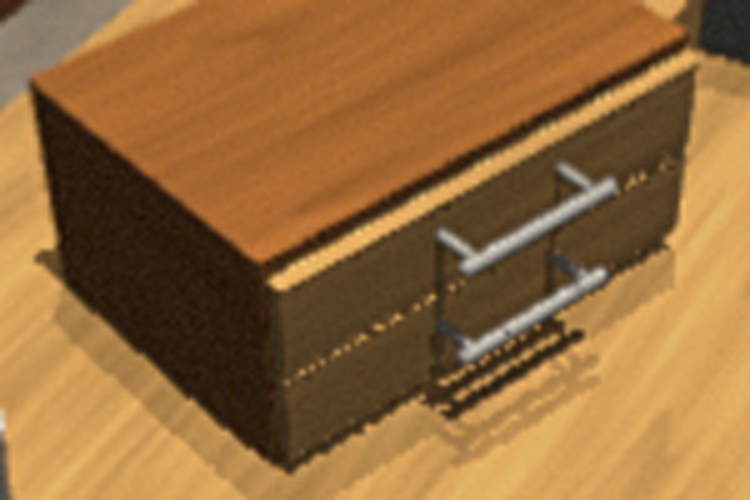

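```bash
cat >> h.py <<'E'
CY=-19.1
def plan(p,ang=None,n=5,grip=None,step=.03,s=None):
    "rows to TCP position p with tool y at world angle ang deg (tool down)"
    s=s or r.sense();M=R.from_rotvec(s["eef_rot"]).as_matrix();p=np.array(p,float)
    a0=np.degrees(np.arctan2(M[1,1],M[0,1]));ang=a0 if ang is None else ang
    da=(ang-a0+180)%360-180;p0=np.array(s["ee_pos"])
    n=5*int(np.ceil(max(n,np.linalg.norm(p-p0)/step,abs(np.radians(da))/.115)/5))
    d=(p-p0)/n;out=[]
    for i in range(n):
        a=np.radians(a0+da*i/n);x=[-np.sin(a),np.cos(a),0];y=[np.cos(a),np.sin(a),0]
        out.append(f"[[{d@x/.03:.2f},{d@y/.03:.2f},{-d[2]/.03:.2f}],{-np.radians(da)/n/.12:.2f},{grip}]")
    for i in range(0,n,5): print("["+",".join(out[i:i+5])+"]")
    print("q6 hint",s["qpos"][5]-0)
E
python3 - <<'E'
from h import *
plan([.549,-.2345,.25],CY,grip=0.0,step=.025)
E
```

```text
[[[0.71,-0.14,-0.03],-0.36,0.0],[[0.72,-0.11,-0.03],-0.36,0.0],[[0.72,-0.07,-0.03],-0.36,0.0],[[0.72,-0.04,-0.03],-0.36,0.0],[[0.72,-0.01,-0.03],-0.36,0.0]]
[[[0.72,0.02,-0.03],-0.36,0.0],[[0.72,0.05,-0.03],-0.36,0.0],[[0.72,0.08,-0.03],-0.36,0.0],[[0.71,0.11,-0.03],-0.36,0.0],[[0.71,0.14,-0.03],-0.36,0.0]]
[[[0.70,0.17,-0.03],-0.36,0.0],[[0.69,0.20,-0.03],-0.36,0.0],[[0.68,0.23,-0.03],-0.36,0.0],[[0.67,0.26,-0.03],-0.36,0.0],[[0.66,0.29,-0.03],-0.36,0.0]]
[[[0.65,0.32,-0.03],-0.36,0.0],[[0.63,0.35,-0.03],-0.36,0.0],[[0.62,0.38,-0.03],-0.36,0.0],[[0.60,0.40,-0.03],-0.36,0.0],[[0.58,0.43,-0.03],-0.36,0.0]]
q6 hint 1.5708206820575388
```

Emit:
send_rows(
  targets=[
    [[0.71, -0.14, -0.03], -0.36, 0.0],
    [[0.72, -0.11, -0.03], -0.36, 0.0],
    [[0.72, -0.07, -0.03], -0.36, 0.0],
    [[0.72, -0.04, -0.03], -0.36, 0.0],
    [[0.72, -0.01, -0.03], -0.36, 0.0],
  ],
)

```text
t: 1.42
ee_pos: [0.2747, -0.4073, 0.2359]
eef_rot: [3.005, 0.914, 0.0]
force: [0.1, -0.7, -0.0]
opening: 0.0855
finger_force: 0.0
```

Emit:
send_rows(
  targets=[
    [[0.72, 0.02, -0.03], -0.36, 0.0],
    [[0.72, 0.05, -0.03], -0.36, 0.0],
    [[0.72, 0.08, -0.03], -0.36, 0.0],
    [[0.71, 0.11, -0.03], -0.36, 0.0],
    [[0.71, 0.14, -0.03], -0.36, 0.0],
  ],
)

```text
t: 1.83
ee_pos: [0.3663, -0.3493, 0.2404]
eef_rot: [2.889, 1.233, 0.0]
force: [-0.3, -0.3, -0.3]
opening: 0.0855
finger_force: 0.0
```

Emit:
send_rows(
  targets=[
    [[0.7, 0.17, -0.03], -0.36, 0.65],
    [[0.69, 0.2, -0.03], -0.36, 0.65],
    [[0.68, 0.23, -0.03], -0.36, 0.65],
    [[0.67, 0.26, -0.03], -0.36, 0.65],
    [[0.66, 0.29, -0.03], -0.36, 0.65],
  ],
)

```text
t: 2.25
ee_pos: [0.4574, -0.2915, 0.2449]
eef_rot: [2.739, 1.538, 0.0]
force: [-0.5, -0.7, 0.0]
opening: 0.0302
finger_force: 0.0
```

Emit:
send_rows(
  targets=[
    [[0.65, 0.32, -0.03], -0.36, 0.65],
    [[0.63, 0.35, -0.03], -0.36, 0.65],
    [[0.62, 0.38, -0.03], -0.36, 0.65],
    [[0.6, 0.4, -0.03], -0.36, 0.65],
    [[0.58, 0.43, -0.03], -0.36, 0.65],
  ],
)

```text
t: 2.67
ee_pos: [0.5493, -0.234, 0.2493]
eef_rot: [-2.558, -1.824, 0.0]
force: [0.6, -0.1, -0.0]
opening: 0.0299
finger_force: 0.0
```

```bash
python3 - <<'E'
from h import *
np.set_printoptions(precision=4,suppress=True)
s=r.sense();M=R.from_rotvec(s["eef_rot"]).as_matrix();print(s["t"],s["ee_pos"],M[:,1],s["opening"],s["force"],s["qpos"])
im=r.read_camera("wrist");cv2.imwrite("pics/w1.png",im)
for d in r.pinpoint("wrist","chest_drawer0_handle"): print(d["confidence"],d["pixel"],onz("wrist",d["pixel"],.132))
print(proj("wrist",[.549,-.2345,.132]))
E
```

```text
2.6667 [ 0.5493 -0.234   0.2493] [ 0.9455 -0.3257 -0.0001] 0.02985574795654568 [ 0.5572 -0.0683 -0.0083] [-0.4026  0.4217  0.2989  1.4481 -0.      1.5   ]
0.98 [193.8, 255.0] [ 0.5482 -0.2346  0.132 ]
[np.float64(193.37895023558937), np.float64(255.87415518253167)]
```

View pics/w1.png

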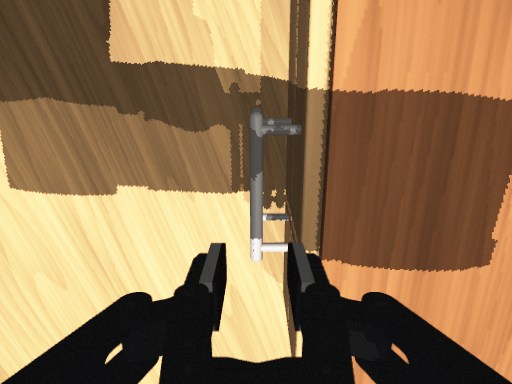

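Handle bar is at column 256, rows 108–258, aligned with the tool. Down and grip.

Emit:
send_rows(
  targets=[
    [[0, 0, 0.8], 0, 0.7],
    [[0, 0, 0.8], 0, 0.7],
    [[0, 0, 0.8], 0, 0.7],
    [[0, 0, 0.5], 0, 0.7],
    [[0, 0, 0.4], 0, 0.7],
  ],
)

```text
t: 3.18
ee_pos: [0.5474, -0.2346, 0.1486]
eef_rot: [-2.559, -1.819, 0.002]
force: [-0.6, 0.7, 0.8]
opening: 0.0259
finger_force: 0.0
```

Emit:
send_rows(
  targets=[
    [[0, 0, 0.4], 0, 0.7],
    [[0, 0, 0.4], 0, 0.7],
    [[0, 0, 0.4], 0, 0.7],
    [[0, 0, 0], 0, 0.7],
    [[0, 0, 0], 0, 0.7],
  ],
)

```text
t: 3.6
ee_pos: [0.5482, -0.235, 0.1148]
eef_rot: [2.56, 1.82, 0.0]
force: [-1.4, 0.2, 3.6]
opening: 0.0255
finger_force: 1.8
```

Emit:
send_rows(
  targets=[
    [[0, 0, 0], 0, 1],
    [[0, 0, 0], 0, 1],
    [[0, 0, 0], 0, 1],
    [[0, 0, 0], 0, 1],
    [[0, 0, 0], 0, 1],
  ],
)

```text
t: 4.02
ee_pos: [0.5483, -0.235, 0.1146]
eef_rot: [2.56, 1.82, -0.0]
force: [-1.5, -1.0, 5.0]
opening: 0.0088
finger_force: 58.5
```

Emit:
send_rows(
  targets=[
    [[0, -0.2, 0], 0, 1],
    [[0, -0.4, 0], 0, 1],
    [[0, -0.6, 0], 0, 1],
    [[0, -0.6, 0], 0, 1],
    [[0, -0.6, 0], 0, 1],
  ],
)

```text
t: 4.43
ee_pos: [0.4798, -0.2115, 0.1146]
eef_rot: [2.559, 1.82, -0.0]
force: [0.3, -7.2, 7.0]
opening: 0.0092
finger_force: 59.3
```

Emit:
send_rows(
  targets=[
    [[0, -0.6, 0], 0, 1],
    [[0, -0.6, 0], 0, 1],
    [[0, -0.6, 0], 0, 1],
    [[0, -0.4, 0], 0, 1],
    [[0, -0.3, 0], 0, 1],
  ],
)

```text
t: 4.85
ee_pos: [0.4083, -0.187, 0.1146]
eef_rot: [2.559, 1.819, -0.002]
force: [-1.4, -9.2, 3.3]
opening: 0.0086
finger_force: 59.0
```

Emit:
send_rows(
  targets=[
    [[0, -0.2, 0], 0, 1],
    [[0, -0.1, 0], 0, 1],
    [[0, -0.1, 0], 0, 1],
    [[0, -0.05, 0], 0, 1],
    [[0, 0, 0], 0, 1],
  ],
)

```text
t: 5.27
ee_pos: [0.3989, -0.1838, 0.1147]
eef_rot: [2.556, 1.817, 0.003]
force: [17.3, -14.7, -16.4]
opening: 0.009
finger_force: 59.1
```

Emit:
send_rows(
  targets=[
    [[0, 0.04, 0], 0, 0.7],
    [[0, 0, 0], 0, 0.7],
    [[0, 0, 0], 0, 0.7],
    [[0, 0, -0.4], 0, 0.7],
    [[0, 0, -0.8], 0, 0.7],
  ],
)

```text
t: 5.68
ee_pos: [0.3961, -0.1815, 0.1486]
eef_rot: [-2.556, -1.819, 0.003]
force: [0.3, 0.4, 0.8]
opening: 0.0256
finger_force: 0.0
```

Emit:
send_rows(
  targets=[
    [[0, 0, -0.8], 0, 0.7],
    [[0, 0, -0.8], 0, 0.7],
    [[0, 0, -0.8], 0, 0.3],
    [[0, 0.6, -0.8], 0, 0.3],
    [[0, 0.8, -0.8], 0, 0.3],
  ],
)

```text
t: 6.1
ee_pos: [0.4368, -0.1958, 0.272]
eef_rot: [2.56, 1.821, 0.0]
force: [0.3, -0.6, 0.5]
opening: 0.0592
finger_force: 0.0
```

Emit:
send_rows(
  targets=[
    [[0, 0.8, -0.8], 0, 0.3],
    [[0, 0.8, 0], 0, 0.3],
    [[0, 0.8, 0], 0, 0.3],
    [[0, 0, 0], 0, 0.3],
    [[0, 0, 0], 0, 0.3],
  ],
)

```text
t: 6.52
ee_pos: [0.5059, -0.2198, 0.2933]
eef_rot: [-2.558, -1.821, 0.001]
force: [-0.9, 0.5, 0.2]
opening: 0.0598
finger_force: 0.0
```

```bash
sed -i 's/^CY=.*/CY=-18.95/' h.py; cat >> h.py <<'E'
a=np.radians(CY);CX=np.array([np.cos(a),np.sin(a),0]);CYv=np.array([-np.sin(a),np.cos(a),0])
E
python3 - <<'E'
from h import *
np.set_printoptions(precision=4,suppress=True)
s=r.sense();print(s["t"],s["ee_pos"],s["opening"],s["force"])
im=r.read_camera("wrist");cv2.imwrite("pics/w2.png",im)
for t,z in [("chest_drawer0_handle",.132),("wide_jar0",.099),("slim_jar0",.099)]+[(f"{k}_pocket{i}",.099) for k in("wide","slim") for i in range(4)]:
  for d in r.pinpoint("wrist",t):
    p=onz("wrist",d["pixel"],z);q=p-[.3990,-.1838,0];print(t,round(d["confidence"],2),np.round(d["pixel"]),p,"drawer xy",q@CX,q@CYv)
E
```

```text
6.5167 [ 0.5059 -0.2198  0.2933] 0.05975005026071079 [-0.9131  0.5153  0.1866]
chest_drawer0_handle 0.61 [180. 138.] [ 0.3945 -0.1834  0.132 ] drawer xy -0.004340718896073908 -0.0010950626333224858
wide_pocket0 0.88 [198. 250.] [ 0.4876 -0.2466  0.099 ] drawer xy 0.10416160463007408 -0.030656473909061267
wide_pocket0 0.8 [257. 255.] [ 0.4688 -0.3174  0.099 ] drawer xy 0.10942121852375547 -0.1037012626462544
wide_pocket0 0.55 [136. 251.] [ 0.5107 -0.1835  0.099 ] drawer xy 0.105605176817963 0.03653503985450043
wide_pocket1 0.88 [198. 250.] [ 0.4877 -0.2467  0.099 ] drawer xy 0.10429911536416321 -0.030676974689797427
wide_pocket1 0.8 [257. 255.] [ 0.4689 -0.3175  0.099 ] drawer xy 0.10955922151213461 -0.10372988337609369
wide_pocket1 0.55 [136. 251.] [ 0.5109 -0.1836  0.099 ] drawer xy 0.1057428511906073 0.03652120186387285
wide_pocket2 0.88 [198. 250.] [ 0.4878 -0.2467  0.099 ] drawer xy 0.10442229009740012 -0.03067643458598359
wide_pocket2 0.8 [257. 255.] [ 0.4691 -0.3175  0.099 ] drawer xy 0.10968265285318499 -0.10372622692662964
wide_pocket2 0.55 [136. 251.] [ 0.511  -0.1836  0.099
[... 950 characters left out ...]
  0.099 ] drawer xy 0.17198046539359516 -0.03290089899541585
slim_pocket2 0.73 [ 64. 320.] [ 0.5982 -0.1403  0.099 ] drawer xy 0.17428553618042825 0.10582717527471143
slim_pocket2 0.66 [258. 311.] [ 0.5312 -0.3406  0.099 ] drawer xy 0.17592461721261457 -0.10542241872036141
slim_pocket2 0.65 [199. 311.] [ 0.551  -0.2708  0.099 ] drawer xy 0.17201250585025687 -0.03287439477737358
slim_pocket3 0.73 [ 64. 320.] [ 0.5982 -0.1403  0.099 ] drawer xy 0.17430482122151336 0.10582623415792403
slim_pocket3 0.66 [258. 311.] [ 0.5312 -0.3406  0.099 ] drawer xy 0.17594548554469408 -0.10538581647624687
slim_pocket3 0.65 [199. 311.] [ 0.551  -0.2707  0.099 ] drawer xy 0.17203346931261934 -0.03285097996224761
```

View pics/w2.png

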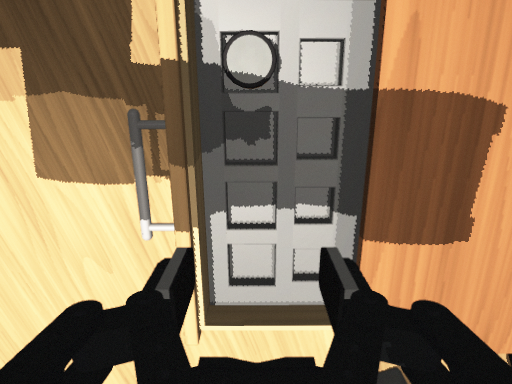

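Only the top pocket, wide 0 (centre 60,249), holds a jar; wide 1–3 and slim 0–3 are free. Going to the wide jar at (0.455, 0.348).

```bash
python3 - <<'E'
from h import *
plan([.455,.348,.19],CY,grip=.15,step=.0285)
E
```

```text
[[[0.69,-0.31,0.14],-0.00,0.15],[[0.69,-0.31,0.14],-0.00,0.15],[[0.69,-0.31,0.14],-0.00,0.15],[[0.69,-0.31,0.14],-0.00,0.15],[[0.69,-0.31,0.14],-0.00,0.15]]
[[[0.69,-0.31,0.14],-0.00,0.15],[[0.69,-0.31,0.14],-0.00,0.15],[[0.69,-0.31,0.14],-0.00,0.15],[[0.69,-0.31,0.14],-0.00,0.15],[[0.69,-0.31,0.14],-0.00,0.15]]
[[[0.69,-0.31,0.14],-0.00,0.15],[[0.69,-0.31,0.14],-0.00,0.15],[[0.69,-0.31,0.14],-0.00,0.15],[[0.69,-0.31,0.14],-0.00,0.15],[[0.69,-0.31,0.14],-0.00,0.15]]
[[[0.69,-0.31,0.14],-0.00,0.15],[[0.69,-0.31,0.14],-0.00,0.15],[[0.69,-0.31,0.14],-0.00,0.15],[[0.69,-0.31,0.14],-0.00,0.15],[[0.69,-0.31,0.14],-0.00,0.15]]
[[[0.69,-0.31,0.14],-0.00,0.15],[[0.69,-0.31,0.14],-0.00,0.15],[[0.69,-0.31,0.14],-0.00,0.15],[[0.69,-0.31,0.14],-0.00,0.15],[[0.69,-0.31,0.14],-0.00,0.15]]
q6 hint 1.4947042655059894
```

Emit:
send_rows(
  targets=[
    [[0.69, -0.31, 0.14], 0, 0.15],
    [[0.69, -0.31, 0.14], 0, 0.15],
    [[0.69, -0.31, 0.14], 0, 0.15],
    [[0.69, -0.31, 0.14], 0, 0.15],
    [[0.69, -0.31, 0.14], 0, 0.15],
  ],
)

```text
t: 7.53
ee_pos: [0.4954, -0.1058, 0.2731]
eef_rot: [2.56, 1.821, 0.0]
force: [-0.6, -0.2, 0.2]
opening: 0.0725
finger_force: 0.0
```

Emit:
send_rows(
  targets=[
    [[0.69, -0.31, 0.14], 0, 0.15],
    [[0.69, -0.31, 0.14], 0, 0.15],
    [[0.69, -0.31, 0.14], 0, 0.15],
    [[0.69, -0.31, 0.14], 0, 0.15],
    [[0.69, -0.31, 0.14], 0, 0.15],
  ],
)

```text
t: 7.95
ee_pos: [0.4854, 0.0073, 0.2522]
eef_rot: [2.56, 1.821, 0.0]
force: [1.0, -0.2, 0.7]
opening: 0.0728
finger_force: 0.0
```

Emit:
send_rows(
  targets=[
    [[0.69, -0.31, 0.14], 0, 0.15],
    [[0.69, -0.31, 0.14], 0, 0.15],
    [[0.69, -0.31, 0.14], 0, 0.15],
    [[0.69, -0.31, 0.14], 0, 0.15],
    [[0.69, -0.31, 0.14], 0, 0.15],
  ],
)

```text
t: 8.37
ee_pos: [0.4754, 0.1203, 0.2312]
eef_rot: [2.56, 1.821, 0.0]
force: [0.4, 0.1, 0.4]
opening: 0.0722
finger_force: 0.0
```

Emit:
send_rows(
  targets=[
    [[0.69, -0.31, 0.14], 0, 0.15],
    [[0.69, -0.31, 0.14], 0, 0.15],
    [[0.69, -0.31, 0.14], 0, 0.15],
    [[0.69, -0.31, 0.14], 0, 0.15],
    [[0.69, -0.31, 0.14], 0, 0.15],
  ],
)

```text
t: 8.78
ee_pos: [0.4654, 0.2334, 0.2101]
eef_rot: [2.56, 1.821, 0.0]
force: [0.7, -0.3, -0.2]
opening: 0.0727
finger_force: 0.0
```

Emit:
send_rows(
  targets=[
    [[0.69, -0.31, 0.14], 0, 0.15],
    [[0.69, -0.31, 0.14], 0, 0.15],
    [[0.69, -0.31, 0.14], 0, 0.15],
    [[0.69, -0.31, 0.14], 0, 0.15],
    [[0.5, -0.2, 0.1], 0, 0.15],
  ],
)

```text
t: 9.2
ee_pos: [0.4565, 0.3405, 0.19]
eef_rot: [-2.559, -1.822, 0.0]
force: [1.5, -0.2, -1.0]
opening: 0.0728
finger_force: 0.0
```

```bash
cat >> h.py <<'E'
def jars(kind,cams=("wrist",),h=.045,z0=0.):
    "jar centres by fitting: pinpoint base, and lid from trace's region (silhouette of known cylinder)"
    rad=.023 if kind=="wide" else .017
    for c in cams:
        r.read_camera(c);C=r.calibration(c)
        for d in r.trace(c,kind+"_jar0"):
            reg=d["region"];ys,xs=np.nonzero(reg)
            if d["confidence"]<.25 or len(ys)<20: continue
            # model: hull of projected base and lid circles; match centroid
            p=onz(c,[ys.mean(),xs.mean()],z0+h/2,C);t=np.linspace(0,6.283,40)
            for _ in range(5):
                pts=np.array([proj(c,[p[0]+rad*np.cos(a),p[1]+rad*np.sin(a),z],C)[::-1] for z in(z0,z0+h) for a in t],np.float32)
                m=np.zeros((384,512),np.uint8);cv2.fillConvexPoly(m,np.round(cv2.convexHull(pts)).astype(np.int32),1)
                my,mx=np.nonzero(m)
                if len(my)==0: break
                p=p+onz(c,[ys.mean(),xs.mean()],z0+h/2,C)-onz(c,[my.mean(),mx.mean()],z0+h/2,C)
            iou=(m.astype(bool)&reg).sum()/(m.astype(bool)|reg).sum()
            print(c,kind,"conf %.2f iou %.2f xy %.4f %.4f px %d,%d edge %s"%(d["confidence"],iou,p[0],p[1],ys.mean(),xs.mean(),ys.min()==0 or ys.max()==383 or xs.min()==0 or xs.max()==511))
        for d in r.pinpoint(c,kind+"_jar0"):
            if d["confidence"]>.25: print("  pin %.2f"%d["confidence"],onz(c,d["pixel"],z0,C)[:2].round(4))
E
python3 - <<'E'
from h import *
s=r.sense();print(s["t"],s["ee_pos"],s["opening"],s["force"])
jars("wide");cv2.imwrite("pics/w3.png",r.read_camera("wrist"))
E
```

```text
9.2 [0.45646177 0.34047495 0.19004564] 0.07283490132583834 [ 1.46195146 -0.16809451 -1.02984591]
wrist wide conf 0.89 iou 0.94 xy 0.4468 0.3524 px 171,244 edge False
wrist wide conf 0.88 iou 0.93 xy 0.6622 0.1087 px 306,489 edge True
wrist wide conf 0.81 iou 0.91 xy 0.5473 0.3620 px 126,344 edge False
  pin 0.97 [0.5457 0.3614]
  pin 0.86 [0.4441 0.3559]
  pin 0.84 [0.6607 0.1077]
```

View pics/w3.png

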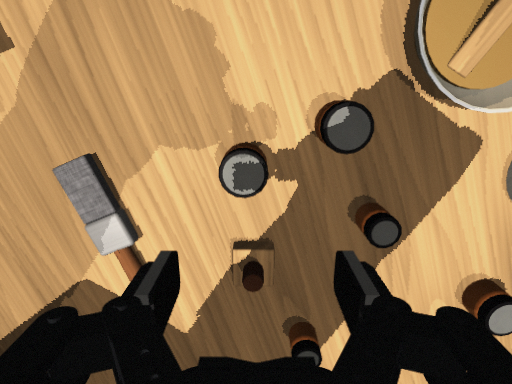

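Jar A at pixel (171,244), B (126,344), slim jar (228,380), stamp (265,253), brush on the left; all clear of the fingers. Descend on A.

```bash
python3 - <<'E'
from h import *
s=dict(r.sense());plan([.447,.3525,.09],CY,n=5,grip=.15,s=s);s["ee_pos"]=[.447,.3525,.09];plan([.447,.3525,.016],CY,n=5,grip=.15,s=s)
E
```

```text
[[[0.07,-0.09,0.67],-0.00,0.15],[[0.07,-0.09,0.67],-0.00,0.15],[[0.07,-0.09,0.67],-0.00,0.15],[[0.07,-0.09,0.67],-0.00,0.15],[[0.07,-0.09,0.67],-0.00,0.15]]
q6 hint 2.542223034150269
[[[0.00,0.00,0.49],-0.00,0.15],[[0.00,0.00,0.49],-0.00,0.15],[[0.00,0.00,0.49],-0.00,0.15],[[0.00,0.00,0.49],-0.00,0.15],[[0.00,0.00,0.49],-0.00,0.15]]
q6 hint 2.542223034150269
```

Emit:
send_rows(
  targets=[
    [[0.07, -0.09, 0.67], 0, 0.15],
    [[0.07, -0.09, 0.67], 0, 0.15],
    [[0.07, -0.09, 0.67], 0, 0.15],
    [[0.07, -0.09, 0.67], 0, 0.15],
    [[0.07, -0.09, 0.67], 0, 0.15],
  ],
)

```text
t: 9.82
ee_pos: [0.448, 0.3522, 0.0896]
eef_rot: [2.561, 1.82, 0.001]
force: [0.5, -0.5, -0.5]
opening: 0.0723
finger_force: 0.0
```

Emit:
send_rows(
  targets=[
    [[0, 0, 0.5], 0, 0.15],
    [[0, 0, 0.5], 0, 0.15],
    [[0, 0, 0.5], 0, 0.15],
    [[0, 0, 0.5], 0, 0.15],
    [[0, 0, 0.45], 0, 0.15],
  ],
)

```text
t: 10.23
ee_pos: [0.448, 0.352, 0.0161]
eef_rot: [2.561, 1.82, 0.0]
force: [-0.2, -0.7, -0.6]
opening: 0.0725
finger_force: 0.0
```

Emit:
send_rows(
  targets=[
    [[0, 0, 0], 0, 0.35],
    [[0, 0, 0], 0, 1],
    [[0, 0, 0], 0, 1],
    [[0, 0, 0], 0, 1],
    [[0, 0, 0], 0, 1],
  ],
)

```text
t: 10.65
ee_pos: [0.4482, 0.3533, 0.0175]
eef_rot: [-2.56, -1.821, -0.002]
force: [0.5, 1.1, 0.7]
opening: 0.0447
finger_force: 61.1
```

Emit:
send_rows(
  targets=[
    [[0, 0, -0.2], 0, 1],
    [[0, 0, -0.6], 0, 1],
    [[0, 0, -0.8], 0, 1],
    [[0, 0, -0.8], 0, 1],
    [[0, 0, -0.8], 0, 1],
  ],
)

```text
t: 11.07
ee_pos: [0.4475, 0.3531, 0.1143]
eef_rot: [2.56, 1.821, 0.0]
force: [0.9, 0.1, -0.5]
opening: 0.0444
finger_force: 61.3
```

Emit:
send_rows(
  targets=[
    [[0, 0, -0.8], 0, 1],
    [[0, 0, -0.8], 0, 1],
    [[0, 0, -0.8], 0, 1],
    [[0, 0, -0.8], 0, 1],
    [[0, 0, -0.7], 0, 1],
  ],
)

```text
t: 11.48
ee_pos: [0.4475, 0.3531, 0.232]
eef_rot: [-2.56, -1.821, -0.002]
force: [0.7, 1.3, -0.6]
opening: 0.0446
finger_force: 61.3
```

```bash
cat >> h.py <<'E'
H=np.array([.3995,-.1836,0])
def pocket(kind,i): return H+CX*(.106 if kind=="wide" else .172)+CYv*(.105-.07*i)
E
python3 - <<'E'
from h import *
s=r.sense();print(s["t"],s["ee_pos"],s["opening"],s["force"])
p=pocket("wide",3);print(p);p[2]=.225;plan(p,CY,grip=1,step=.028)
cv2.imwrite("pics/w4.png",r.read_camera("wrist"))
E
```

```text
11.4833 [0.44754388 0.35311171 0.23202459] 0.04460859283257278 [ 0.69504503  1.33760129 -0.5991651 ]
[ 0.46565704 -0.31733199  0.        ]
[[[-0.84,0.32,0.01],-0.00,1],[[-0.84,0.32,0.01],-0.00,1],[[-0.84,0.32,0.01],-0.00,1],[[-0.84,0.32,0.01],-0.00,1],[[-0.84,0.32,0.01],-0.00,1]]
[[[-0.84,0.32,0.01],-0.00,1],[[-0.84,0.32,0.01],-0.00,1],[[-0.84,0.32,0.01],-0.00,1],[[-0.84,0.31,0.01],-0.00,1],[[-0.84,0.31,0.01],-0.00,1]]
[[[-0.84,0.31,0.01],-0.00,1],[[-0.84,0.31,0.01],-0.00,1],[[-0.84,0.31,0.01],-0.00,1],[[-0.84,0.31,0.01],-0.00,1],[[-0.84,0.31,0.01],-0.00,1]]
[[[-0.84,0.31,0.01],-0.00,1],[[-0.84,0.31,0.01],-0.00,1],[[-0.84,0.31,0.01],-0.00,1],[[-0.84,0.31,0.01],-0.00,1],[[-0.84,0.31,0.01],-0.00,1]]
[[[-0.84,0.31,0.01],-0.00,1],[[-0.84,0.31,0.01],-0.00,1],[[-0.84,0.31,0.01],-0.00,1],[[-0.84,0.31,0.01],-0.00,1],[[-0.84,0.31,0.01],-0.00,1]]
q6 hint 2.5727201629529755
```

View pics/w4.png

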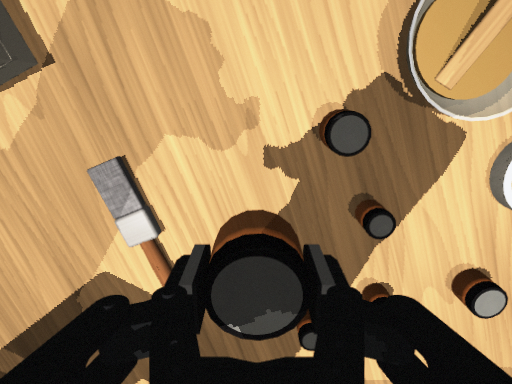

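Jar is held upright, lid centre near (285,256). Measuring its offset in the grip.

```bash
python3 - <<'E'
from h import *
s=r.sense();print(s["ee_pos"]);jars("wide",z0=s["ee_pos"][2]-.0175)
p=np.array(s["ee_pos"])+[0,0,.028];print(proj("wrist",p))
im=cv2.imread("pics/w4.png",0);print(np.round(im[270:350,256]).tolist())
E
```

```text
[0.44848288 0.35384362 0.23578678]
wrist wide conf 0.89 iou 0.94 xy 0.4480 0.3534 px 277,256 edge False
wrist wide conf 0.83 iou 0.22 xy 0.5540 0.2996 px 292,476 edge False
wrist wide conf 0.70 iou 0.12 xy 0.4984 0.4038 px 133,342 edge False
  pin 0.88 [0.5051 0.3991]
  pin 0.72 [0.448  0.3548]
  pin 0.57 [0.5532 0.2941]
[np.float64(299.3168718278986), np.float64(258.6786377194894)]
[42, 43, 42, 43, 46, 43, 44, 44, 42, 43, 41, 42, 43, 44, 41, 45, 42, 40, 40, 41, 46, 41, 43, 41, 42, 39, 39, 42, 43, 41, 42, 43, 44, 43, 42, 42, 43, 44, 41, 42, 45, 42, 39, 42, 44, 41, 43, 66, 68, 70, 70, 66, 68, 68, 68, 68, 68, 69, 70, 69, 70, 68, 68, 70, 63, 12, 9, 9, 10, 16, 56, 104, 105, 103, 103, 103, 102, 103, 102, 99]
```

Emit:
send_rows(
  targets=[
    [[-0.84, 0.31, 0], 0, 1],
    [[-0.84, 0.31, 0], 0, 1],
    [[-0.84, 0.31, 0], 0, 1],
    [[-0.84, 0.31, 0], 0, 1],
    [[-0.84, 0.31, 0], 0, 1],
  ],
)

```text
t: 12.1
ee_pos: [0.4494, 0.2175, 0.2285]
eef_rot: [-2.559, -1.822, 0.003]
force: [-0.1, 0.8, -1.5]
opening: 0.0443
finger_force: 61.4
```

Emit:
send_rows(
  targets=[
    [[-0.84, 0.31, 0], 0, 1],
    [[-0.84, 0.31, 0], 0, 1],
    [[-0.84, 0.31, 0], 0, 1],
    [[-0.84, 0.31, 0], 0, 1],
    [[-0.84, 0.31, 0], 0, 1],
  ],
)

```text
t: 12.52
ee_pos: [0.452, 0.0832, 0.2286]
eef_rot: [-2.559, -1.821, 0.002]
force: [0.7, -0.4, -1.3]
opening: 0.0441
finger_force: 61.4
```

Emit:
send_rows(
  targets=[
    [[-0.84, 0.31, 0], 0, 1],
    [[-0.84, 0.31, 0], 0, 1],
    [[-0.84, 0.31, 0], 0, 1],
    [[-0.84, 0.31, 0], 0, 1],
    [[-0.84, 0.31, 0], 0, 1],
  ],
)

```text
t: 12.93
ee_pos: [0.4546, -0.0509, 0.2286]
eef_rot: [-2.559, -1.821, 0.002]
force: [0.4, 0.1, -1.1]
opening: 0.0446
finger_force: 61.4
```

Emit:
send_rows(
  targets=[
    [[-0.84, 0.31, 0], 0, 1],
    [[-0.84, 0.31, 0], 0, 1],
    [[-0.84, 0.31, 0], 0, 1],
    [[-0.84, 0.31, 0], 0, 1],
    [[-0.84, 0.31, 0], 0, 1],
  ],
)

```text
t: 13.35
ee_pos: [0.4573, -0.1851, 0.2286]
eef_rot: [-2.559, -1.82, 0.001]
force: [-0.3, 0.2, -1.2]
opening: 0.0446
finger_force: 61.4
```

Emit:
send_rows(
  targets=[
    [[-0.84, 0.31, 0], 0, 1],
    [[-0.84, 0.31, 0], 0, 1],
    [[-0.84, 0.31, 0], 0, 1],
    [[-0.4, 0.1, 0], 0, 1],
    [[0, 0, 0], 0, 1],
  ],
)

```text
t: 13.77
ee_pos: [0.4578, -0.2787, 0.2283]
eef_rot: [-2.561, -1.817, 0.002]
force: [0.2, 0.2, -1.1]
opening: 0.0442
finger_force: 61.4
```

```bash
python3 - <<'E'
from h import *
np.set_printoptions(precision=4,suppress=True)
s=r.sense();print(s["t"],s["ee_pos"],s["force"])
cv2.imwrite("pics/w5.png",r.read_camera("wrist"))
for t in("wide_pocket0","slim_pocket0"):
  for d in r.pinpoint("wrist",t):
    p=onz("wrist",d["pixel"],.099);q=p-H;print(t,round(d["confidence"],2),np.round(d["pixel"]),"drawer xy",q@CX,q@CYv)
p=pocket("wide",3);p[2]=.14;plan(p,CY,grip=1,step=.028)
E
```

```text
13.7667 [ 0.4578 -0.2787  0.2283] [ 0.2323  0.1711 -1.0782]
wide_pocket0 0.76 [144. 281.] drawer xy 0.10542415041914972 -0.031557705045898984
wide_pocket0 0.71 [ 56. 282.] drawer xy 0.10539186364362015 0.03719675414935302
wide_pocket0 0.71 [224. 283.] drawer xy 0.10867376322115807 -0.10374766129473471
slim_pocket0 0.95 [ 56. 369.] drawer xy 0.1731740479656916 0.03815834271516912
slim_pocket0 0.72 [145. 359.] drawer xy 0.17147172967070665 -0.031580539476318496
slim_pocket0 0.59 [221. 355.] drawer xy 0.17411757816763815 -0.10084874525379377
[[[-0.24,0.14,0.59],-0.01,1],[[-0.24,0.14,0.59],-0.01,1],[[-0.24,0.14,0.59],-0.01,1],[[-0.24,0.14,0.59],-0.01,1],[[-0.24,0.14,0.59],-0.01,1]]
q6 hint 1.3624765610845821
```

View pics/w5.png

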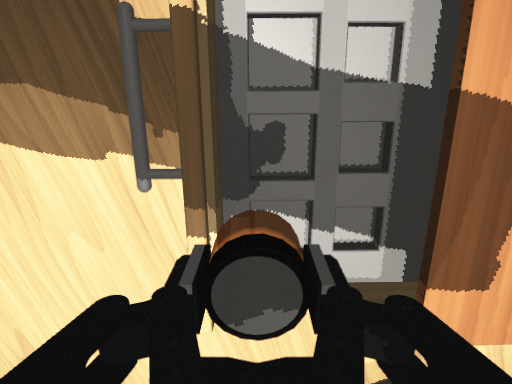

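Wide pocket 1 rim spans columns 248–319 / rows 14–88, wide 2 249–316 / 113–178, slim 1 347–404 / 22–82, slim 2 340–393 / 121–172. Converting those to drawer coordinates.

```bash
python3 - <<'E'
from h import *
s=r.sense();print(s["ee_pos"])
for n,(c0,c1,r0,r1) in dict(w1=(248,319,14,88),w2=(249,316,113,178),s1=(347,404,22,82),s2=(340,393,121,172)).items():
    cm,rm=(c0+c1)/2,(r0+r1)/2
    f=lambda p:[(onz("wrist",p,.115)-H)@v*1000 for v in(CX,CYv)]
    print(n,"x",f((rm,c0))[0],f((rm,c1))[0],"y",f((r0,cm))[1],f((r1,cm))[1])
E
```

```text
[ 0.45830673 -0.27599233  0.22901798]
w1 x 79.24690887625079 131.20849950190726 y 64.07594666287913 13.706952122776192
w2 x 79.32607058772199 132.4367927703802 y -4.658186241184538 -56.28318605559803
s1 x 151.8187976529792 193.97334537655684 y 59.12947700195527 18.11825786539335
s2 x 151.57635812935803 193.99139823329105 y -10.693080762033865 -51.36934967170355
```

```bash
sed -i 's/^H=.*/H=np.array([.4001,-.1826,0])/' h.py; python3 - <<'E'
from h import *
s=r.sense();print(s["t"],s["ee_pos"])
p=pocket("wide",3);p[2]=.138;print(p);plan(p,CY,grip=1,step=.022)
E
```

```text
13.9167 [ 0.45830673 -0.27599233  0.22901798]
[ 0.46625704 -0.31633199  0.138     ]
[[[-0.24,0.14,0.61],-0.01,1],[[-0.24,0.14,0.61],-0.01,1],[[-0.24,0.14,0.61],-0.01,1],[[-0.24,0.14,0.61],-0.01,1],[[-0.24,0.14,0.61],-0.01,1]]
q6 hint 1.3624765610845821
```

Emit:
send_rows(
  targets=[
    [[-0.4, 0.23, 0.4], 0, 1],
    [[-0.4, 0.23, 0.4], 0, 1],
    [[-0.4, 0.23, 0.4], 0, 1],
    [[0, 0, 0.6], 0, 1],
    [[0, 0, 0.6], 0, 1],
  ],
)

```text
t: 14.33
ee_pos: [0.4663, -0.3187, 0.1555]
eef_rot: [-2.56, -1.82, 0.0]
force: [0.9, -0.2, -1.2]
opening: 0.0441
finger_force: 61.4
```

Emit:
send_rows(
  targets=[
    [[0, 0, 0.4], 0, 1],
    [[0, 0, 0.2], 0, 1],
    [[0, 0, 0], 0, 1],
    [[0, 0, 0], 0, 1],
    [[0, 0, 0], 0, 1],
  ],
)

```text
t: 14.75
ee_pos: [0.4667, -0.318, 0.1401]
eef_rot: [2.559, 1.821, 0.0]
force: [0.1, 0.1, -0.7]
opening: 0.0444
finger_force: 61.4
```

```bash
python3 - <<'E'
from h import *
s=r.sense();print(s["t"],s["ee_pos"],s["force"])
p=pocket("wide",3);p[2]=.117;plan(p,CY,grip=1)
E
```

```text
14.75 [ 0.4667098  -0.31801322  0.1401019 ] [ 0.05445748  0.14596158 -0.71420751]
[[[0.01,-0.01,0.15],-0.01,1],[[0.01,-0.01,0.15],-0.01,1],[[0.01,-0.01,0.15],-0.01,1],[[0.01,-0.01,0.15],-0.01,1],[[0.01,-0.01,0.15],-0.01,1]]
q6 hint 1.3066835042054676
```

Emit:
send_rows(
  targets=[
    [[0.03, -0.03, 0.15], 0, 1],
    [[0.02, 0, 0.15], 0, 1],
    [[0, 0, 0.15], 0, 1],
    [[0, 0, 0.15], 0, 1],
    [[0, 0, 0.13], 0, 1],
  ],
)

```text
t: 15.17
ee_pos: [0.4659, -0.3158, 0.117]
eef_rot: [-2.56, -1.821, 0.0]
force: [-1.0, -0.4, -0.7]
opening: 0.0442
finger_force: 61.4
```

Emit:
send_rows(
  targets=[
    [[0, 0, 0], 0, 1],
    [[0, 0, 0], 0, 1],
    [[0, 0, 0], 0, 1],
    [[0, 0, 0], 0, 1],
    [[0, 0, 0], 0, 1],
  ],
)

```text
t: 15.58
ee_pos: [0.4661, -0.316, 0.1178]
eef_rot: [2.56, 1.821, 0.0]
force: [0.8, 1.1, -1.9]
opening: 0.0444
finger_force: 61.2
```

Jar is in the pocket with no contact force. Release, lift, head for jar B.

Emit:
send_rows(
  targets=[
    [[0, 0, 0], 0, 0.3],
    [[0, 0, 0], 0, 0.3],
    [[0, 0, 0], 0, 0.3],
    [[0, 0, -0.2], 0, 0.3],
    [[0, 0, -0.6], 0, 0.3],
  ],
)

```text
t: 16.0
ee_pos: [0.4649, -0.3152, 0.1402]
eef_rot: [-2.557, -1.819, 0.002]
force: [-0.1, -0.4, -0.2]
opening: 0.0593
finger_force: 0.0
```

Emit:
send_rows(
  targets=[
    [[0, 0, -0.8], 0, 0.3],
    [[0, 0, -0.8], 0, 0.3],
    [[0, 0, -0.8], 0, 0.3],
    [[0, 0, -0.8], 0, 0.3],
    [[0, 0, 0], 0, 0.3],
  ],
)

```text
t: 16.42
ee_pos: [0.4673, -0.3168, 0.2427]
eef_rot: [2.555, 1.818, 0.003]
force: [1.2, -1.1, 0.8]
opening: 0.0596
finger_force: 0.0
```

```bash
python3 - <<'E'
from h import *
s=dict(r.sense());print(s["t"],s["ee_pos"],s["force"])
jars("wide",z0=.099)
plan([.5465,.34,.19],CY,grip=.15,step=.0285,s=s)
E
```

```text
16.4167 [ 0.46728038 -0.31679615  0.2426581 ] [ 1.18055506 -1.1236148   0.83834976]
wrist wide conf 0.71 iou 0.05 xy 0.4953 -0.2647 px 121,269 edge True
wrist wide conf 0.67 iou 0.90 xy 0.4646 -0.3169 px 194,253 edge False
  pin 0.72 [ 0.4627 -0.3136]
[[[0.86,-0.19,0.07],-0.00,0.15],[[0.86,-0.19,0.07],-0.00,0.15],[[0.86,-0.19,0.07],-0.00,0.15],[[0.86,-0.19,0.07],-0.00,0.15],[[0.86,-0.19,0.07],-0.00,0.15]]
[[[0.86,-0.19,0.07],-0.00,0.15],[[0.86,-0.19,0.07],-0.00,0.15],[[0.86,-0.19,0.07],-0.00,0.15],[[0.86,-0.19,0.07],-0.00,0.15],[[0.86,-0.19,0.07],-0.00,0.15]]
[[[0.86,-0.19,0.07],-0.00,0.15],[[0.86,-0.19,0.07],-0.00,0.15],[[0.86,-0.19,0.07],-0.00,0.15],[[0.86,-0.19,0.07],-0.00,0.15],[[0.86,-0.19,0.07],-0.00,0.15]]
[[[0.86,-0.19,0.07],-0.00,0.15],[[0.86,-0.19,0.07],-0.00,0.15],[[0.86,-0.19,0.07],-0.00,0.15],[[0.86,-0.19,0.07],-0.00,0.15],[[0.86,-0.19,0.07],-0.00,0.15]]
[[[0.86,-0.19,0.07],-0.00,0.15],[[0.86,-0.18,0.07],-0.00,0.15],[[0.86,-0.18,0.07],-0.00,0.15],[[0.86,-0.18,0.07],-0.00,0.15],[[0.86,-0.18,0.07],-0.00,0.15]]
q6 hint 1.3090184152930076
```

Emit:
send_rows(
  targets=[
    [[0.86, -0.19, 0.07], 0, 0.15],
    [[0.86, -0.19, 0.07], 0, 0.15],
    [[0.86, -0.19, 0.07], 0, 0.15],
    [[0.86, -0.19, 0.07], 0, 0.15],
    [[0.86, -0.19, 0.07], 0, 0.15],
  ],
)

```text
t: 16.98
ee_pos: [0.4807, -0.1833, 0.2259]
eef_rot: [-2.559, -1.82, 0.002]
force: [0.5, -0.1, -0.3]
opening: 0.0728
finger_force: 0.0
```

Emit:
send_rows(
  targets=[
    [[0.86, -0.19, 0.07], 0, 0.15],
    [[0.86, -0.19, 0.07], 0, 0.15],
    [[0.86, -0.19, 0.07], 0, 0.15],
    [[0.86, -0.19, 0.07], 0, 0.15],
    [[0.86, -0.19, 0.07], 0, 0.15],
  ],
)

```text
t: 17.4
ee_pos: [0.496, -0.0522, 0.2155]
eef_rot: [-2.559, -1.821, 0.002]
force: [-0.2, 0.4, -0.2]
opening: 0.0724
finger_force: 0.0
```

Emit:
send_rows(
  targets=[
    [[0.86, -0.19, 0.07], 0, 0.15],
    [[0.86, -0.19, 0.07], 0, 0.15],
    [[0.86, -0.19, 0.07], 0, 0.15],
    [[0.86, -0.19, 0.07], 0, 0.15],
    [[0.86, -0.19, 0.07], 0, 0.15],
  ],
)

```text
t: 17.82
ee_pos: [0.5114, 0.0789, 0.205]
eef_rot: [-2.559, -1.821, 0.002]
force: [0.6, -0.8, 0.4]
opening: 0.0727
finger_force: 0.0
```

Emit:
send_rows(
  targets=[
    [[0.86, -0.19, 0.07], 0, 0.15],
    [[0.86, -0.19, 0.07], 0, 0.15],
    [[0.86, -0.19, 0.07], 0, 0.15],
    [[0.86, -0.19, 0.07], 0, 0.15],
    [[0.86, -0.19, 0.07], 0, 0.15],
  ],
)

```text
t: 18.23
ee_pos: [0.5268, 0.21, 0.1944]
eef_rot: [-2.559, -1.821, 0.003]
force: [0.5, -0.7, -0.3]
opening: 0.0724
finger_force: 0.0
```

Emit:
send_rows(
  targets=[
    [[0.86, -0.19, 0.07], 0, 0.15],
    [[0.86, -0.19, 0.07], 0, 0.15],
    [[0.86, -0.19, 0.07], 0, 0.15],
    [[0.4, -0.1, 0.07], 0, 0.15],
    [[0, 0, 0], 0, 0.15],
  ],
)

```text
t: 18.65
ee_pos: [0.537, 0.3019, 0.1853]
eef_rot: [-2.557, -1.824, 0.004]
force: [-0.0, 0.4, 0.5]
opening: 0.0725
finger_force: 0.0
```

```bash
python3 - <<'E'
from h import *
s=r.sense();print(s["t"],s["ee_pos"],s["qpos"][5]);jars("wide");jars("slim");s=r.sense();print(s["ee_pos"])
plan([.5465,.3617,.09],CY,grip=.15)
E
```

```text
18.65 [0.53695107 0.30187344 0.18525953] 2.4144215841819796
wrist wide conf 0.97 iou 0.94 xy 0.5481 0.3580 px 116,247 edge False
  pin 0.73 [0.546 0.359]
  pin 0.63 [0.6642 0.1048]
wrist slim conf 0.66 iou 0.93 xy 0.5382 0.1331 px 313,305 edge False
wrist slim conf 0.62 iou 0.88 xy 0.5572 0.2503 px 216,291 edge False
wrist slim conf 0.59 iou 0.77 xy 0.4444 0.1301 px 337,228 edge False
  pin 0.90 [0.5399 0.1326]
  pin 0.56 [0.561  0.2491]
[0.5378536  0.29893033 0.1874303 ]
[[[0.41,-0.08,0.65],-0.01,0.15],[[0.41,-0.08,0.65],-0.01,0.15],[[0.41,-0.08,0.65],-0.01,0.15],[[0.41,-0.08,0.65],-0.01,0.15],[[0.41,-0.08,0.65],-0.01,0.15]]
q6 hint 2.4133072233752575
```

Emit:
send_rows(
  targets=[
    [[0.41, -0.08, 0.65], 0, 0.15],
    [[0.41, -0.08, 0.65], 0, 0.15],
    [[0.4, -0.08, 0.65], 0, 0.15],
    [[0.4, -0.08, 0.65], 0, 0.15],
    [[0.4, -0.08, 0.65], 0, 0.15],
  ],
)

```text
t: 19.37
ee_pos: [0.5466, 0.3609, 0.0892]
eef_rot: [2.561, 1.82, 0.001]
force: [-0.1, 1.1, 1.1]
opening: 0.0725
finger_force: 0.0
```

Emit:
send_rows(
  targets=[
    [[0, 0, 0.5], 0, 0.15],
    [[0, 0, 0.5], 0, 0.15],
    [[0, 0, 0.5], 0, 0.15],
    [[0, 0, 0.5], 0, 0.15],
    [[0, 0, 0.4], 0, 0.15],
  ],
)

```text
t: 19.78
ee_pos: [0.5463, 0.3603, 0.0168]
eef_rot: [2.56, 1.82, -0.001]
force: [-0.5, -0.7, -0.6]
opening: 0.0728
finger_force: 0.0
```

Emit:
send_rows(
  targets=[
    [[0, 0, 0], 0, 0.35],
    [[0, 0, 0], 0, 1],
    [[0, 0, 0], 0, 1],
    [[0, 0, 0], 0, 1],
    [[0, 0, 0], 0, 1],
  ],
)

```text
t: 20.2
ee_pos: [0.5467, 0.3614, 0.0185]
eef_rot: [2.56, 1.821, 0.002]
force: [-0.4, 0.7, -1.7]
opening: 0.0446
finger_force: 61.2
```

Emit:
send_rows(
  targets=[
    [[0, 0, -0.2], 0, 1],
    [[0, 0, -0.6], 0, 1],
    [[0, 0, -0.8], 0, 1],
    [[0, 0, -0.8], 0, 1],
    [[0, 0, -0.8], 0, 1],
  ],
)

```text
t: 20.62
ee_pos: [0.5462, 0.3611, 0.1155]
eef_rot: [-2.56, -1.821, -0.001]
force: [-0.0, 0.7, -0.7]
opening: 0.0444
finger_force: 61.4
```

Emit:
send_rows(
  targets=[
    [[0, 0, -0.8], 0, 1],
    [[0, 0, -0.8], 0, 1],
    [[0, 0, -0.8], 0, 1],
    [[0, 0, -0.8], 0, 1],
    [[0, 0, -0.7], 0, 1],
  ],
)

```text
t: 21.03
ee_pos: [0.5462, 0.3611, 0.2332]
eef_rot: [2.56, 1.821, 0.002]
force: [-0.2, 0.1, -0.1]
opening: 0.0446
finger_force: 61.4
```

Emit:
send_rows(
  targets=[
    [[0, 0, 0], 0, 1],
    [[0, 0, 0], 0, 1],
    [[0, 0, 0], 0, 1],
    [[0, 0, 0], 0, 1],
    [[0, 0, 0], 0, 1],
  ],
)

```text
t: 21.45
ee_pos: [0.5459, 0.3609, 0.2297]
eef_rot: [-2.56, -1.821, 0.003]
force: [0.1, -0.3, -1.5]
opening: 0.0442
finger_force: 61.4
```

```bash
python3 - <<'E'
from h import *
s=r.sense();print(s["t"],s["ee_pos"],s["opening"]);jars("wide",z0=s["ee_pos"][2]-.0165);s=r.sense();print(s["ee_pos"])
p=pocket("wide",2);p[2]=.228;print(p);plan(p,CY,grip=1,step=.0285)
E
```

```text
21.45 [0.54588053 0.36088572 0.22966723] 0.044237205937007196
wrist wide conf 0.71 iou 0.93 xy 0.5459 0.3616 px 273,256 edge False
  pin 0.85 [0.5447 0.3624]
[0.54608409 0.36103617 0.23017753]
[ 0.48898904 -0.25012583  0.228     ]
[[[-0.79,0.20,0.00],-0.00,1],[[-0.79,0.20,0.00],-0.00,1],[[-0.79,0.20,0.00],-0.00,1],[[-0.79,0.19,0.00],-0.00,1],[[-0.79,0.19,0.00],-0.00,1]]
[[[-0.79,0.19,0.00],-0.00,1],[[-0.79,0.19,0.00],-0.00,1],[[-0.79,0.19,0.00],-0.00,1],[[-0.80,0.19,0.00],-0.00,1],[[-0.80,0.19,0.00],-0.00,1]]
[[[-0.80,0.19,0.00],-0.00,1],[[-0.80,0.19,0.00],-0.00,1],[[-0.80,0.19,0.00],-0.00,1],[[-0.80,0.19,0.00],-0.00,1],[[-0.80,0.19,0.00],-0.00,1]]
[[[-0.80,0.19,0.00],-0.00,1],[[-0.80,0.19,0.00],-0.00,1],[[-0.80,0.19,0.00],-0.00,1],[[-0.80,0.19,0.00],-0.00,1],[[-0.80,0.19,0.00],-0.00,1]]
[[[-0.80,0.19,0.00],-0.00,1],[[-0.80,0.19,0.00],-0.00,1],[[-0.80,0.19,0.00],-0.00,1],[[-0.80,0.19,0.00],-0.00,1],[[-0.80,0.19,0.00],-0.00,1]]
q6 hint 2.4889647463440925
```

Emit:
send_rows(
  targets=[
    [[-0.8, 0.19, 0], 0, 1],
    [[-0.8, 0.19, 0], 0, 1],
    [[-0.8, 0.19, 0], 0, 1],
    [[-0.8, 0.19, 0], 0, 1],
    [[-0.8, 0.19, 0], 0, 1],
  ],
)

```text
t: 22.02
ee_pos: [0.5335, 0.2373, 0.2305]
eef_rot: [-2.56, -1.822, 0.0]
force: [0.6, -0.6, -1.5]
opening: 0.0441
finger_force: 61.5
```

Emit:
send_rows(
  targets=[
    [[-0.8, 0.19, 0], 0, 1],
    [[-0.8, 0.19, 0], 0, 1],
    [[-0.8, 0.19, 0], 0, 1],
    [[-0.8, 0.19, 0], 0, 1],
    [[-0.8, 0.19, 0], 0, 1],
  ],
)

```text
t: 22.43
ee_pos: [0.5211, 0.1146, 0.2306]
eef_rot: [2.56, 1.821, -0.0]
force: [0.5, 0.4, -1.2]
opening: 0.0441
finger_force: 61.5
```

Emit:
send_rows(
  targets=[
    [[-0.8, 0.19, 0], 0, 1],
    [[-0.8, 0.19, 0], 0, 1],
    [[-0.8, 0.19, 0], 0, 1],
    [[-0.8, 0.19, 0], 0, 1],
    [[-0.8, 0.19, 0], 0, 1],
  ],
)

```text
t: 22.85
ee_pos: [0.5087, -0.0081, 0.2306]
eef_rot: [-2.56, -1.821, 0.0]
force: [0.9, 0.0, -1.2]
opening: 0.0444
finger_force: 61.5
```

Emit:
send_rows(
  targets=[
    [[-0.8, 0.19, 0], 0, 1],
    [[-0.8, 0.19, 0], 0, 1],
    [[-0.8, 0.19, 0], 0, 1],
    [[-0.8, 0.19, 0], 0, 1],
    [[-0.8, 0.19, 0], 0, 1],
  ],
)

```text
t: 23.27
ee_pos: [0.4962, -0.1308, 0.2307]
eef_rot: [-2.56, -1.821, -0.0]
force: [0.9, -0.0, -0.9]
opening: 0.0448
finger_force: 61.5
```

Emit:
send_rows(
  targets=[
    [[-0.8, 0.19, 0], 0, 1],
    [[-0.8, 0.19, 0], 0, 1],
    [[-0.8, 0.19, 0], 0, 1],
    [[-0.8, 0.19, 0], 0, 1],
    [[-0.6, 0.2, 0], 0, 1],
  ],
)

```text
t: 23.68
ee_pos: [0.4859, -0.2485, 0.2306]
eef_rot: [2.56, 1.82, -0.0]
force: [-0.6, 0.3, -1.5]
opening: 0.0442
finger_force: 61.5
```

Emit:
send_rows(
  targets=[
    [[0, 0, 0.4], 0, 1],
    [[0, 0, 0.6], 0, 1],
    [[0, 0, 0.6], 0, 1],
    [[0, 0, 0], 0, 1],
    [[0, 0, 0], 0, 1],
  ],
)

```text
t: 24.1
ee_pos: [0.4859, -0.2465, 0.1824]
eef_rot: [-2.559, -1.82, 0.001]
force: [-1.2, 0.1, -1.0]
opening: 0.0443
finger_force: 61.6
```

```bash
python3 - <<'E'
from h import *
s=dict(r.sense());print(s["t"],s["ee_pos"],s["force"])
p=pocket("wide",2);p[2]=.138;plan(p,CY,grip=1)
E
```

```text
24.1 [ 0.48590618 -0.24653544  0.18241607] [-1.19442493  0.12290149 -0.97397968]
[[[-0.02,0.03,0.30],-0.01,1],[[-0.02,0.03,0.30],-0.01,1],[[-0.02,0.03,0.30],-0.01,1],[[-0.02,0.03,0.30],-0.01,1],[[-0.02,0.03,0.30],-0.01,1]]
q6 hint 1.435294186984524
```

Emit:
send_rows(
  targets=[
    [[-0.06, 0.08, 0.3], 0, 1],
    [[-0.05, 0.07, 0.4], 0, 1],
    [[0, 0, 0.5], 0, 1],
    [[0, 0, 0.3], 0, 1],
    [[0, 0, 0], 0, 1],
  ],
)

```text
t: 24.52
ee_pos: [0.4891, -0.2511, 0.1363]
eef_rot: [-2.558, -1.82, 0.001]
force: [-0.7, -0.0, -1.5]
opening: 0.0444
finger_force: 61.6
```

Emit:
send_rows(
  targets=[
    [[0, 0, 0], 0, 1],
    [[0, 0, 0], 0, 1],
    [[0, 0, 0], 0, 1],
    [[0, 0, 0], 0, 1],
    [[0, 0, 0], 0, 1],
  ],
)

```text
t: 24.93
ee_pos: [0.4899, -0.2516, 0.1382]
eef_rot: [2.559, 1.821, 0.001]
force: [0.2, -0.2, -2.0]
opening: 0.0443
finger_force: 61.6
```

```bash
python3 - <<'E'
from h import *
s=dict(r.sense());print(s["t"],s["ee_pos"],s["force"])
p=pocket("wide",2);p[2]=.117;print(p);plan(p,CY,grip=1)
E
```

```text
24.9333 [ 0.48988827 -0.25156614  0.13821462] [ 0.24745961 -0.16691952 -1.95987043]
[ 0.48898904 -0.25012583  0.117     ]
[[[0.01,-0.01,0.14],-0.01,1],[[0.01,-0.01,0.14],-0.01,1],[[0.01,-0.01,0.14],-0.01,1],[[0.01,-0.01,0.14],-0.01,1],[[0.01,-0.01,0.14],-0.01,1]]
q6 hint 1.4304184590742317
```

Emit:
send_rows(
  targets=[
    [[0.03, -0.04, 0.15], 0, 1],
    [[0, 0, 0.15], 0, 1],
    [[0, 0, 0.15], 0, 1],
    [[0, 0, 0.15], 0, 1],
    [[0, 0, 0.11], 0, 1],
  ],
)

```text
t: 25.35
ee_pos: [0.4898, -0.2505, 0.1173]
eef_rot: [2.558, 1.82, 0.002]
force: [0.8, 4.3, 50.7]
opening: 0.0445
finger_force: 66.6
```

Emit:
send_rows(
  targets=[
    [[0, 0, 0], 0, 1],
    [[0, 0, 0], 0, 1],
    [[0, 0, 0], 0, 1],
    [[0, 0, 0], 0, 1],
    [[0, 0, 0], 0, 1],
  ],
)

```text
t: 25.77
ee_pos: [0.49, -0.2505, 0.1175]
eef_rot: [2.558, 1.82, 0.003]
force: [2.9, 1.2, 13.8]
opening: 0.044
finger_force: 62.7
```

Jar is bottomed in the pocket (touched the floor). Release and go for the third wide jar.

Emit:
send_rows(
  targets=[
    [[0, 0, -0.02], 0, 0.3],
    [[0, 0, 0], 0, 0.3],
    [[0, 0, 0], 0, 0.3],
    [[0, 0, -0.2], 0, 0.3],
    [[0, 0, -0.6], 0, 0.3],
  ],
)

```text
t: 26.18
ee_pos: [0.4875, -0.2495, 0.1393]
eef_rot: [-2.557, -1.819, 0.003]
force: [0.4, 0.5, 0.5]
opening: 0.0592
finger_force: 0.0
```

Emit:
send_rows(
  targets=[
    [[0, 0, -0.8], 0, 0.3],
    [[0, 0, -0.8], 0, 0.3],
    [[0, 0, -0.8], 0, 0.3],
    [[0, 0, -0.8], 0, 0.3],
    [[0, 0, 0], 0, 0.3],
  ],
)

```text
t: 26.6
ee_pos: [0.4901, -0.2509, 0.2417]
eef_rot: [2.556, 1.818, 0.004]
force: [1.2, 0.2, 1.2]
opening: 0.0598
finger_force: 0.0
```

```bash
python3 - <<'E'
from h import *
s=dict(r.sense());print(s["t"],s["ee_pos"],s["force"])
jars("wide",z0=.099)
print(pocket("wide",2));s=r.sense()
plan([.655,.085,.22],CY,grip=.15,step=.0285,s=s)
E
```

```text
26.6 [ 0.49013065 -0.25085408  0.24173142] [1.17716656 0.16487943 1.18917915]
wrist wide conf 0.83 iou 0.91 xy 0.4889 -0.2503 px 193,255 edge False
wrist wide conf 0.73 iou 0.90 xy 0.4663 -0.3169 px 267,255 edge False
  pin 0.79 [ 0.4851 -0.2494]
  pin 0.69 [ 0.4676 -0.3143]
[ 0.48898904 -0.25012583  0.        ]
[[[0.82,0.10,0.04],-0.00,0.15],[[0.82,0.11,0.04],-0.00,0.15],[[0.82,0.11,0.04],-0.00,0.15],[[0.82,0.11,0.04],-0.00,0.15],[[0.82,0.11,0.04],-0.00,0.15]]
[[[0.82,0.11,0.04],-0.00,0.15],[[0.82,0.11,0.04],-0.00,0.15],[[0.82,0.11,0.04],-0.00,0.15],[[0.82,0.11,0.04],-0.00,0.15],[[0.82,0.11,0.04],-0.00,0.15]]
[[[0.82,0.11,0.04],-0.00,0.15],[[0.82,0.11,0.04],-0.00,0.15],[[0.82,0.11,0.04],-0.00,0.15],[[0.82,0.11,0.04],-0.00,0.15],[[0.82,0.11,0.04],-0.00,0.15]]
q6 hint 1.4317236321533322
```

Emit:
send_rows(
  targets=[
    [[0.82, 0.11, 0.04], 0, 0.15],
    [[0.82, 0.11, 0.04], 0, 0.15],
    [[0.82, 0.11, 0.04], 0, 0.15],
    [[0.82, 0.11, 0.04], 0, 0.15],
    [[0.82, 0.11, 0.04], 0, 0.15],
  ],
)

```text
t: 27.17
ee_pos: [0.5445, -0.1382, 0.2298]
eef_rot: [-2.559, -1.82, 0.002]
force: [0.0, 0.6, 0.2]
opening: 0.0727
finger_force: 0.0
```

Emit:
send_rows(
  targets=[
    [[0.82, 0.11, 0.04], 0, 0.15],
    [[0.82, 0.11, 0.04], 0, 0.15],
    [[0.82, 0.11, 0.04], 0, 0.15],
    [[0.82, 0.11, 0.04], 0, 0.15],
    [[0.82, 0.11, 0.04], 0, 0.15],
  ],
)

```text
t: 27.58
ee_pos: [0.6004, -0.0274, 0.2237]
eef_rot: [-2.559, -1.821, 0.003]
force: [0.5, 0.1, -1.0]
opening: 0.0723
finger_force: 0.0
```

Emit:
send_rows(
  targets=[
    [[0.82, 0.11, 0.04], 0, 0.15],
    [[0.8, 0.1, 0.04], 0, 0.15],
    [[0.8, 0.1, 0.04], 0, 0.15],
    [[0, 0, 0], 0, 0.15],
    [[0, 0, 0], 0, 0.15],
  ],
)

```text
t: 28.0
ee_pos: [0.6329, 0.0379, 0.2198]
eef_rot: [-2.557, -1.823, 0.003]
force: [0.4, -0.8, -0.7]
opening: 0.0724
finger_force: 0.0
```

```bash
python3 - <<'E'
from h import *
s=r.sense();print(s["t"],s["ee_pos"],s["qpos"].round(2) if hasattr(s["qpos"],"round") else s["qpos"]);jars("wide");s=r.sense();print(s["ee_pos"])
plan([.662,.1085,.09],CY,grip=.15,step=.029)
E
```

```text
28.0 [0.63287361 0.03792718 0.21975922] [ 0.06  0.51  0.36  1.42 -0.    1.96]
wrist wide conf 0.63 iou 0.96 xy 0.6618 0.1055 px 96,262 edge False
  pin 0.85 [0.6606 0.1043]
[0.63274215 0.03620762 0.22098949]
[[[0.26,0.01,0.44],-0.00,0.15],[[0.26,0.01,0.44],-0.00,0.15],[[0.26,0.01,0.44],-0.00,0.15],[[0.26,0.01,0.44],-0.00,0.15],[[0.26,0.01,0.44],-0.00,0.15]]
[[[0.26,0.01,0.44],-0.00,0.15],[[0.26,0.01,0.44],-0.00,0.15],[[0.26,0.01,0.44],-0.00,0.15],[[0.26,0.01,0.44],-0.00,0.15],[[0.26,0.01,0.44],-0.00,0.15]]
q6 hint 1.9626490503401237
```

Emit:
send_rows(
  targets=[
    [[0.5, 0.03, 0.4], 0, 0.15],
    [[0.5, 0.03, 0.6], 0, 0.15],
    [[0.5, 0.02, 0.7], 0, 0.15],
    [[0.5, 0.02, 0.7], 0, 0.15],
    [[0.5, 0.02, 0.7], 0, 0.15],
  ],
)

```text
t: 28.57
ee_pos: [0.6612, 0.1071, 0.127]
eef_rot: [-2.561, -1.82, 0.0]
force: [0.9, -1.6, 0.7]
opening: 0.0726
finger_force: 0.0
```

Emit:
send_rows(
  targets=[
    [[0, 0, 0.6], 0, 0.15],
    [[0, 0, 0.7], 0, 0.15],
    [[0, 0, 0], 0, 0.15],
    [[0, 0, 0], 0, 0.15],
    [[0, 0, 0], 0, 0.15],
  ],
)

```text
t: 28.98
ee_pos: [0.6616, 0.1065, 0.0905]
eef_rot: [2.56, 1.82, 0.001]
force: [0.5, -0.4, 1.3]
opening: 0.0728
finger_force: 0.0
```

```bash
python3 - <<'E'
from h import *
s=r.sense();print(s["t"],s["ee_pos"]);plan([.6618,.106,.018],CY,grip=.15,step=.029)
E
```

```text
28.9833 [0.66157572 0.1064571  0.09051058]
[[[-0.00,0.00,0.48],-0.01,0.15],[[-0.00,0.00,0.48],-0.01,0.15],[[-0.00,0.00,0.48],-0.01,0.15],[[-0.00,0.00,0.48],-0.01,0.15],[[-0.00,0.00,0.48],-0.01,0.15]]
q6 hint 2.064884742000197
```

Emit:
send_rows(
  targets=[
    [[0, 0, 0.5], 0, 0.15],
    [[0, 0, 0.5], 0, 0.15],
    [[0, 0, 0.5], 0, 0.15],
    [[0, 0, 0.5], 0, 0.15],
    [[0, 0, 0.4], 0, 0.15],
  ],
)

```text
t: 29.4
ee_pos: [0.662, 0.1065, 0.018]
eef_rot: [2.56, 1.82, 0.003]
force: [-0.1, -0.2, 0.4]
opening: 0.0723
finger_force: 0.0
```

Emit:
send_rows(
  targets=[
    [[0, 0, 0], 0, 0.35],
    [[0, 0, 0], 0, 1],
    [[0, 0, 0], 0, 1],
    [[0, 0, 0], 0, 1],
    [[0, 0, 0], 0, 1],
  ],
)

```text
t: 29.82
ee_pos: [0.6621, 0.1067, 0.0188]
eef_rot: [2.559, 1.821, 0.003]
force: [-0.7, -0.4, 7.0]
opening: 0.0444
finger_force: 61.5
```

Emit:
send_rows(
  targets=[
    [[0, 0, -0.2], 0, 1],
    [[0, 0, -0.6], 0, 1],
    [[0, 0, -0.8], 0, 1],
    [[0, 0, -0.8], 0, 1],
    [[0, 0, -0.8], 0, 1],
  ],
)

```text
t: 30.23
ee_pos: [0.661, 0.1066, 0.1151]
eef_rot: [2.56, 1.821, 0.0]
force: [0.2, 0.2, -1.0]
opening: 0.0444
finger_force: 61.3
```

Emit:
send_rows(
  targets=[
    [[0, 0, -0.8], 0, 1],
    [[0, 0, -0.8], 0, 1],
    [[0, 0, -0.8], 0, 1],
    [[0, 0, -0.8], 0, 1],
    [[0, 0, -0.7], 0, 1],
  ],
)

```text
t: 30.65
ee_pos: [0.6611, 0.1066, 0.2329]
eef_rot: [2.559, 1.821, 0.002]
force: [1.1, 0.2, -1.5]
opening: 0.0445
finger_force: 61.3
```

Emit:
send_rows(
  targets=[
    [[0, 0, 0], 0, 1],
    [[0, 0, 0], 0, 1],
    [[0, 0, 0], 0, 1],
    [[0, 0, 0], 0, 1],
    [[0, 0, 0], 0, 1],
  ],
)

```text
t: 31.07
ee_pos: [0.6607, 0.1066, 0.2294]
eef_rot: [-2.559, -1.821, 0.002]
force: [0.5, -0.1, -1.6]
opening: 0.0444
finger_force: 61.4
```

```bash
python3 - <<'E'
from h import *
s=r.sense();print(s["t"],s["ee_pos"],s["opening"]);jars("wide",z0=s["ee_pos"][2]-.018);s=r.sense();print(s["ee_pos"])
p=pocket("wide",1);p[2]=.232;print(p);plan(p,CY,grip=1,step=.0285)
E
```

```text
31.0667 [0.66073568 0.10655954 0.2294269 ] 0.04435379287109108
wrist wide conf 0.96 iou 0.93 xy 0.6605 0.1066 px 272,256 edge False
  pin 0.79 [0.6592 0.1077]
[0.66094893 0.10661188 0.22989113]
[ 0.51172105 -0.18391967  0.232     ]
[[[-0.72,-0.10,-0.00],-0.00,1],[[-0.72,-0.10,-0.00],-0.00,1],[[-0.72,-0.10,-0.00],-0.00,1],[[-0.72,-0.10,-0.00],-0.00,1],[[-0.72,-0.10,-0.00],-0.00,1]]
[[[-0.72,-0.10,-0.00],-0.00,1],[[-0.72,-0.10,-0.00],-0.00,1],[[-0.72,-0.10,-0.00],-0.00,1],[[-0.72,-0.10,-0.00],-0.00,1],[[-0.72,-0.10,-0.00],-0.00,1]]
[[[-0.72,-0.10,-0.00],-0.00,1],[[-0.72,-0.10,-0.00],-0.00,1],[[-0.72,-0.10,-0.00],-0.00,1],[[-0.72,-0.10,-0.00],-0.00,1],[[-0.72,-0.10,-0.00],-0.00,1]]
q6 hint 2.064673859640836
```

Emit:
send_rows(
  targets=[
    [[-0.72, -0.1, 0], 0, 1],
    [[-0.72, -0.1, 0], 0, 1],
    [[-0.72, -0.1, 0], 0, 1],
    [[-0.72, -0.1, 0], 0, 1],
    [[-0.72, -0.1, 0], 0, 1],
  ],
)

```text
t: 31.63
ee_pos: [0.6109, 0.0087, 0.2302]
eef_rot: [-2.56, -1.821, 0.0]
force: [-0.6, -0.3, -0.9]
opening: 0.0442
finger_force: 61.5
```

Emit:
send_rows(
  targets=[
    [[-0.72, -0.1, 0], 0, 1],
    [[-0.72, -0.1, 0], 0, 1],
    [[-0.72, -0.1, 0], 0, 1],
    [[-0.72, -0.1, 0], 0, 1],
    [[-0.72, -0.1, 0], 0, 1],
  ],
)

```text
t: 32.05
ee_pos: [0.5613, -0.0884, 0.2303]
eef_rot: [-2.56, -1.821, 0.0]
force: [-0.5, -0.5, -1.2]
opening: 0.0442
finger_force: 61.5
```

Emit:
send_rows(
  targets=[
    [[-0.72, -0.1, 0], 0, 1],
    [[-0.72, -0.1, 0], 0, 1],
    [[-0.72, -0.1, 0], 0, 1],
    [[-0.72, -0.1, 0], 0, 1],
    [[-0.72, -0.1, 0], 0, 1],
  ],
)

```text
t: 32.47
ee_pos: [0.5118, -0.1855, 0.2304]
eef_rot: [-2.56, -1.821, 0.0]
force: [0.6, 0.3, 0.1]
opening: 0.0442
finger_force: 61.5
```

Emit:
send_rows(
  targets=[
    [[0, 0, 0.4], 0, 1],
    [[0, 0, 0.6], 0, 1],
    [[0, 0, 0.6], 0, 1],
    [[0, 0, 0], 0, 1],
    [[0, 0, 0], 0, 1],
  ],
)

```text
t: 32.88
ee_pos: [0.5119, -0.1845, 0.1822]
eef_rot: [-2.559, -1.821, 0.001]
force: [0.1, -1.0, -0.6]
opening: 0.0445
finger_force: 61.5
```

Emit:
send_rows(
  targets=[
    [[0, 0, 0], 0, 1],
    [[0, 0, 0], 0, 1],
    [[0, 0, 0], 0, 1],
    [[0, 0, 0], 0, 1],
    [[0, 0, 0], 0, 1],
  ],
)

```text
t: 33.3
ee_pos: [0.5127, -0.1847, 0.1828]
eef_rot: [2.559, 1.821, 0.001]
force: [-0.0, -0.1, -0.9]
opening: 0.0441
finger_force: 61.5
```

```bash
python3 - <<'E'
from h import *
s=dict(r.sense());print(s["t"],s["ee_pos"],s["force"])
p=pocket("wide",1);p[2]=.138;plan(p,CY,grip=1)
E
```

```text
33.3 [ 0.51272503 -0.18473683  0.18281523] [-0.03823371 -0.07978935 -0.88289969]
[[[0.00,-0.01,0.30],-0.01,1],[[0.00,-0.01,0.30],-0.01,1],[[0.00,-0.01,0.30],-0.01,1],[[0.00,-0.01,0.30],-0.01,1],[[0.00,-0.01,0.30],-0.01,1]]
q6 hint 1.5588935089427363
```

Emit:
send_rows(
  targets=[
    [[0, -0.02, 0.4], 0, 1],
    [[0.02, 0, 0.4], 0, 1],
    [[0, 0, 0.4], 0, 1],
    [[0, 0, 0.2], 0, 1],
    [[0, 0, 0.1], 0, 1],
  ],
)

```text
t: 33.72
ee_pos: [0.5117, -0.1838, 0.1367]
eef_rot: [-2.559, -1.821, 0.001]
force: [0.1, -1.1, -1.1]
opening: 0.0442
finger_force: 61.5
```

Emit:
send_rows(
  targets=[
    [[0, 0, 0.15], 0, 1],
    [[0, 0, 0.15], 0, 1],
    [[0, 0, 0.15], 0, 1],
    [[0, 0, 0.12], 0, 1],
    [[0, 0, 0.05], 0, 1],
  ],
)

```text
t: 34.13
ee_pos: [0.512, -0.1839, 0.1183]
eef_rot: [-2.56, -1.821, 0.0]
force: [0.1, -0.0, -0.9]
opening: 0.0444
finger_force: 61.5
```

Emit:
send_rows(
  targets=[
    [[0, 0, 0], 0, 1],
    [[0, 0, 0], 0, 1],
    [[0, 0, 0], 0, 1],
    [[0, 0, 0], 0, 1],
    [[0, 0, 0], 0, 1],
  ],
)

```text
t: 34.55
ee_pos: [0.5122, -0.184, 0.119]
eef_rot: [2.56, 1.821, 0.0]
force: [-0.5, -0.5, -1.6]
opening: 0.0441
finger_force: 61.5
```

Emit:
send_rows(
  targets=[
    [[0, 0, 0], 0, 0.3],
    [[0, 0, 0], 0, 0.3],
    [[0, 0, 0], 0, 0.3],
    [[0, 0, -0.2], 0, 0.3],
    [[0, 0, -0.6], 0, 0.3],
  ],
)

```text
t: 34.97
ee_pos: [0.5109, -0.1835, 0.1414]
eef_rot: [-2.557, -1.82, 0.003]
force: [-0.2, -0.4, -0.2]
opening: 0.0597
finger_force: 0.0
```

Emit:
send_rows(
  targets=[
    [[0, 0, -0.8], 0, 0.3],
    [[0, 0, -0.8], 0, 0.3],
    [[0, 0, -0.8], 0, 0.3],
    [[0, 0, -0.8], 0, 0.3],
    [[0, 0, 0], 0, 0.3],
  ],
)

```text
t: 35.38
ee_pos: [0.5136, -0.1845, 0.2438]
eef_rot: [2.556, 1.818, 0.006]
force: [1.5, -0.2, 0.4]
opening: 0.0597
finger_force: 0.0
```

```bash
python3 - <<'E'
from h import *
s=dict(r.sense());print(s["t"],s["ee_pos"],s["force"])
jars("wide",z0=.099)
print(pocket("wide",1));s=r.sense()
plan([.4425,.125,.19],CY+90,grip=.3,step=.025,s=s)
E
```

```text
35.3833 [ 0.5135879  -0.18448675  0.24379344] [ 1.4580133  -0.1644594   0.36270203]
wrist wide conf 0.96 iou 0.87 xy 0.4889 -0.2500 px 265,254 edge False
wrist wide conf 0.91 iou 0.92 xy 0.5115 -0.1835 px 192,253 edge False
wrist wide conf 0.67 iou 0.87 xy 0.4664 -0.3172 px 329,255 edge False
wrist wide conf 0.34 iou 0.03 xy 0.5336 -0.1582 px 155,270 edge True
  pin 0.84 [ 0.5108 -0.1841]
  pin 0.65 [ 0.4635 -0.3143]
  pin 0.56 [ 0.4865 -0.247 ]
[ 0.51172105 -0.18391967  0.        ]
[[[0.60,-0.37,0.11],-0.87,0.3],[[0.63,-0.31,0.11],-0.87,0.3],[[0.66,-0.24,0.11],-0.87,0.3],[[0.68,-0.17,0.11],-0.87,0.3],[[0.70,-0.10,0.11],-0.87,0.3]]
[[[0.70,-0.02,0.11],-0.87,0.3],[[0.70,0.05,0.11],-0.87,0.3],[[0.69,0.13,0.11],-0.87,0.3],[[0.68,0.20,0.11],-0.87,0.3],[[0.65,0.27,0.11],-0.87,0.3]]
[[[0.62,0.33,0.11],-0.87,0.3],[[0.58,0.40,0.11],-0.87,0.3],[[0.54,0.46,0.11],-0.87,0.3],[[0.49,0.51,0.11],-0.87,0.3],[[0.43,0.56,0.11],-0.87,0.3]]
q6 hint 1.5599905964836769
```

Emit:
send_rows(
  targets=[
    [[0.6, -0.37, 0.11], -0.87, 0.3],
    [[0.63, -0.31, 0.11], -0.87, 0.3],
    [[0.66, -0.24, 0.11], -0.87, 0.3],
    [[0.68, -0.17, 0.11], -0.87, 0.3],
    [[0.7, -0.1, 0.11], -0.87, 0.3],
  ],
)

```text
t: 35.95
ee_pos: [0.4877, -0.0801, 0.2211]
eef_rot: [-1.996, -2.424, 0.001]
force: [0.0, 0.3, 0.3]
opening: 0.0598
finger_force: 0.0
```

Emit:
send_rows(
  targets=[
    [[0.7, -0.02, 0.11], -0.87, 0.3],
    [[0.7, 0.05, 0.11], -0.87, 0.3],
    [[0.69, 0.13, 0.11], -0.87, 0.3],
    [[0.68, 0.2, 0.11], -0.87, 0.3],
    [[0.65, 0.27, 0.11], -0.87, 0.3],
  ],
)

```text
t: 36.37
ee_pos: [0.4651, 0.0229, 0.2047]
eef_rot: [-1.303, -2.857, 0.001]
force: [-0.4, 0.0, 0.7]
opening: 0.0598
finger_force: 0.0
```

Emit:
send_rows(
  targets=[
    [[0.62, 0.33, 0.11], -0.87, 0.3],
    [[0.58, 0.4, 0.11], -0.87, 0.3],
    [[0.54, 0.46, 0.11], -0.87, 0.3],
    [[0.49, 0.51, 0.11], -0.87, 0.3],
    [[0.43, 0.56, 0.11], -0.87, 0.3],
  ],
)

```text
t: 36.78
ee_pos: [0.4425, 0.1262, 0.1882]
eef_rot: [-0.521, -3.096, 0.001]
force: [0.8, -0.9, 0.0]
opening: 0.0597
finger_force: 0.0
```

Emit:
send_rows(
  targets=[
    [[0, 0, 0], 0, 0.3],
    [[0, 0, 0], 0, 0.3],
    [[0, 0, 0], 0, 0.3],
    [[0, 0, 0], 0, 0.3],
    [[0, 0, 0], 0, 0.3],
  ],
)

```text
t: 37.2
ee_pos: [0.4437, 0.1248, 0.1892]
eef_rot: [-0.533, -3.096, 0.0]
force: [0.3, -0.3, -0.2]
opening: 0.06
finger_force: 0.0
```

```bash
python3 - <<'E'
from h import *
s=r.sense();print(s["t"],s["ee_pos"],s["qpos"][5]);jars("slim");s=r.sense();print(s["ee_pos"])
plan([.4425,.125,.09],CY+90,grip=.3)
cv2.imwrite("pics/w6.png",r.read_camera("wrist"))
E
```

```text
37.2 [0.44369845 0.12477847 0.18922801] 0.6149526829107639
wrist slim conf 0.77 iou 0.91 xy 0.5566 0.2516 px 236,407 edge False
wrist slim conf 0.70 iou 0.88 xy 0.5381 0.1342 px 255,293 edge False
wrist slim conf 0.58 iou 0.93 xy 0.4428 0.1269 px 176,257 edge False
  pin 0.89 [0.4434 0.1276]
  pin 0.81 [0.5371 0.1371]
  pin 0.73 [0.5618 0.2539]
[0.44369495 0.12500285 0.18932017]
[[[0.01,-0.00,0.66],-0.02,0.3],[[0.01,-0.00,0.66],-0.02,0.3],[[0.01,-0.00,0.66],-0.02,0.3],[[0.01,-0.00,0.66],-0.02,0.3],[[0.01,-0.00,0.66],-0.02,0.3]]
q6 hint 0.6146612604811847
```

View pics/w6.png

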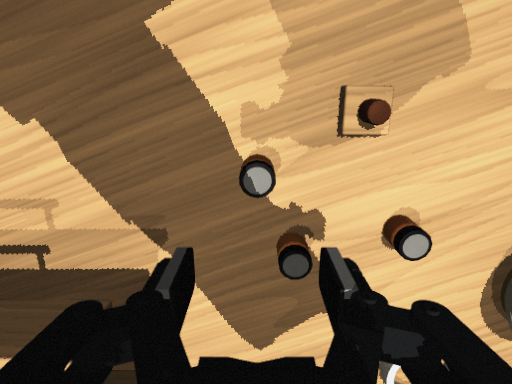

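Slim E lid at (180,258), D at (262,294), F at (243,412), stamp (110,370) clear. Grasp E.

Emit:
send_rows(
  targets=[
    [[0.05, 0.05, 0.6], -0.05, 0.3],
    [[0, 0, 0.8], -0.05, 0.3],
    [[0, 0, 0.8], 0, 0.3],
    [[0, 0, 0.8], 0, 0.3],
    [[0, 0, 0.8], 0, 0.3],
  ],
)

```text
t: 37.82
ee_pos: [0.4427, 0.1272, 0.0744]
eef_rot: [0.512, 3.099, 0.0]
force: [0.7, 0.1, -0.2]
opening: 0.0598
finger_force: 0.0
```

Emit:
send_rows(
  targets=[
    [[0, 0, 0.6], 0, 0.3],
    [[0, 0, 0.6], 0, 0.3],
    [[0, 0, 0.4], 0, 0.3],
    [[0, 0, 0.3], 0, 0.3],
    [[0, 0, 0], 0, 0.3],
  ],
)

```text
t: 38.23
ee_pos: [0.4418, 0.127, 0.0169]
eef_rot: [-0.511, -3.098, 0.001]
force: [-1.6, 0.6, 0.1]
opening: 0.0596
finger_force: 0.0
```

Emit:
send_rows(
  targets=[
    [[0, 0, 0], 0, 0.5],
    [[0, 0, 0], 0, 1],
    [[0, 0, 0], 0, 1],
    [[0, 0, 0], 0, 1],
    [[0, 0, 0], 0, 1],
  ],
)

```text
t: 38.65
ee_pos: [0.4434, 0.1275, 0.0194]
eef_rot: [0.511, 3.098, 0.001]
force: [-1.3, -1.2, 5.4]
opening: 0.0325
finger_force: 59.2
```

Emit:
send_rows(
  targets=[
    [[0, 0, -0.2], 0, 1],
    [[0, 0, -0.6], 0, 1],
    [[0, 0, -0.8], 0, 1],
    [[0, 0, -0.8], 0, 1],
    [[0, 0, -0.8], 0, 1],
  ],
)

```text
t: 39.07
ee_pos: [0.4427, 0.1274, 0.1164]
eef_rot: [0.511, 3.099, 0.001]
force: [0.4, 0.1, -1.7]
opening: 0.0325
finger_force: 59.6
```

Emit:
send_rows(
  targets=[
    [[0, 0, -0.8], 0, 1],
    [[0, 0, -0.8], 0, 1],
    [[0, 0, -0.8], 0, 1],
    [[0, 0, -0.8], 0, 1],
    [[0, 0, -0.7], 0, 1],
  ],
)

```text
t: 39.48
ee_pos: [0.4427, 0.1274, 0.234]
eef_rot: [0.511, 3.098, 0.001]
force: [1.4, -0.3, -0.6]
opening: 0.0321
finger_force: 59.6
```

Emit:
send_rows(
  targets=[
    [[0, 0, 0], 0, 1],
    [[0, 0, 0], 0, 1],
    [[0, 0, 0], 0, 1],
    [[0, 0, 0], 0, 1],
    [[0, 0, 0], 0, 1],
  ],
)

```text
t: 39.9
ee_pos: [0.4422, 0.1272, 0.2305]
eef_rot: [-0.511, -3.098, 0.001]
force: [0.4, -0.4, -1.6]
opening: 0.0323
finger_force: 59.6
```

```bash
python3 - <<'E'
from h import *
s=r.sense();print(s["t"],s["ee_pos"],s["opening"]);jars("slim",z0=s["ee_pos"][2]-.0185);s=r.sense();print(s["ee_pos"])
p=pocket("slim",3);p[2]=.232;print(p);plan(p,CY+90,grip=1,step=.0285)
E
```

```text
39.9 [0.44216096 0.12721461 0.23053615] 0.032253316201804307
wrist slim conf 0.90 iou 0.92 xy 0.4418 0.1283 px 269,256 edge False
wrist slim conf 0.79 iou 0.14 xy 0.4400 0.1898 px 225,388 edge False
wrist slim conf 0.75 iou 0.04 xy 0.4282 0.1487 px 231,291 edge False
  pin 0.84 [0.442  0.1456]
  pin 0.75 [0.4499 0.1971]
  pin 0.56 [0.4411 0.1292]
[0.44242847 0.1272925  0.23085491]
[ 0.52867999 -0.33776502  0.232     ]
[[[-0.38,-0.69,-0.00],0.00,1],[[-0.39,-0.69,-0.00],0.00,1],[[-0.39,-0.69,-0.00],0.00,1],[[-0.39,-0.69,-0.00],0.00,1],[[-0.39,-0.69,-0.00],0.00,1]]
[[[-0.39,-0.69,-0.00],0.00,1],[[-0.39,-0.69,-0.00],0.00,1],[[-0.39,-0.69,-0.00],0.00,1],[[-0.39,-0.69,-0.00],0.00,1],[[-0.39,-0.69,-0.00],0.00,1]]
[[[-0.39,-0.69,-0.00],0.00,1],[[-0.39,-0.69,-0.00],0.00,1],[[-0.39,-0.69,-0.00],0.00,1],[[-0.39,-0.69,-0.00],0.00,1],[[-0.39,-0.69,-0.00],0.00,1]]
[[[-0.39,-0.69,-0.00],0.00,1],[[-0.39,-0.69,-0.00],0.00,1],[[-0.39,-0.69,-0.00],0.00,1],[[-0.39,-0.69,-0.00],0.00,1],[[-0.39,-0.69,-0.00],0.00,1]]
q6 hint 0.6069433532575184
```

Emit:
send_rows(
  targets=[
    [[-0.39, -0.69, 0], 0, 1],
    [[-0.39, -0.69, 0], 0, 1],
    [[-0.39, -0.69, 0], 0, 1],
    [[-0.39, -0.69, 0], 0, 1],
    [[-0.39, -0.69, 0], 0, 1],
  ],
)

```text
t: 40.47
ee_pos: [0.4648, 0.0095, 0.2311]
eef_rot: [-0.511, -3.1, 0.0]
force: [-0.1, 0.3, -0.3]
opening: 0.0325
finger_force: 59.7
```

Emit:
send_rows(
  targets=[
    [[-0.39, -0.69, 0], 0, 1],
    [[-0.39, -0.69, 0], 0, 1],
    [[-0.39, -0.69, 0], 0, 1],
    [[-0.39, -0.69, 0], 0, 1],
    [[-0.39, -0.69, 0], 0, 1],
  ],
)

```text
t: 40.88
ee_pos: [0.487, -0.1074, 0.2311]
eef_rot: [-0.511, -3.099, -0.0]
force: [1.1, 0.3, -1.5]
opening: 0.0323
finger_force: 59.7
```

Emit:
send_rows(
  targets=[
    [[-0.39, -0.69, 0], 0, 1],
    [[-0.39, -0.69, 0], 0, 1],
    [[-0.39, -0.69, 0], 0, 1],
    [[-0.39, -0.69, 0], 0, 1],
    [[-0.39, -0.69, 0], 0, 1],
  ],
)

```text
t: 41.3
ee_pos: [0.5092, -0.2242, 0.231]
eef_rot: [-0.511, -3.099, -0.0]
force: [-0.8, 0.5, -0.4]
opening: 0.032
finger_force: 59.7
```

Emit:
send_rows(
  targets=[
    [[-0.39, -0.69, 0], 0, 1],
    [[-0.39, -0.69, 0], 0, 1],
    [[-0.39, -0.69, 0], 0, 1],
    [[-0.39, -0.69, 0], 0, 1],
    [[-0.39, -0.69, 0], 0, 1],
  ],
)

```text
t: 41.72
ee_pos: [0.5313, -0.341, 0.2309]
eef_rot: [-0.511, -3.099, -0.0]
force: [0.8, 0.1, -0.3]
opening: 0.0321
finger_force: 59.7
```

Emit:
send_rows(
  targets=[
    [[0, 0, 0.4], 0, 1],
    [[0, 0, 0.6], 0, 1],
    [[0, 0, 0.4], 0, 1],
    [[0, 0, 0], 0, 1],
    [[0, 0, 0], 0, 1],
  ],
)

```text
t: 42.13
ee_pos: [0.531, -0.3396, 0.1889]
eef_rot: [-0.511, -3.098, -0.001]
force: [0.1, -0.4, -0.8]
opening: 0.032
finger_force: 59.8
```

Emit:
send_rows(
  targets=[
    [[0, 0, 0], 0, 1],
    [[0, 0, 0], 0, 1],
    [[0, 0, 0], 0, 1],
    [[0, 0, 0], 0, 1],
    [[0, 0, 0], 0, 1],
  ],
)

```text
t: 42.55
ee_pos: [0.5315, -0.3399, 0.1897]
eef_rot: [0.511, 3.099, -0.0]
force: [0.8, -0.5, -1.1]
opening: 0.0324
finger_force: 59.8
```

```bash
python3 - <<'E'
from h import *
s=dict(r.sense());print(s["t"],s["ee_pos"],s["force"])
p=pocket("slim",3);p[2]=.138;plan(p,CY+90,grip=1)
E
```

```text
42.55 [ 0.53152943 -0.33987596  0.18968835] [ 0.8434169  -0.46973032 -1.11911114]
[[[0.02,0.01,0.34],0.01,1],[[0.02,0.01,0.34],0.01,1],[[0.02,0.01,0.34],0.01,1],[[0.02,0.01,0.34],0.01,1],[[0.02,0.01,0.34],0.01,1]]
q6 hint -0.2421864002337743
```

Emit:
send_rows(
  targets=[
    [[0.07, 0.04, 0.4], 0, 1],
    [[0.04, 0, 0.5], 0, 1],
    [[0, 0, 0.5], 0, 1],
    [[0, 0, 0.25], 0, 1],
    [[0, 0, 0.05], 0, 1],
  ],
)

```text
t: 42.97
ee_pos: [0.528, -0.3372, 0.137]
eef_rot: [-0.511, -3.098, -0.001]
force: [-0.0, 0.3, -0.7]
opening: 0.0321
finger_force: 59.8
```

Emit:
send_rows(
  targets=[
    [[0, 0, 0], 0, 1],
    [[0, 0, 0.15], 0, 1],
    [[0, 0, 0.15], 0, 1],
    [[0, 0, 0.15], 0, 1],
    [[0, 0, 0.15], 0, 1],
  ],
)

```text
t: 43.38
ee_pos: [0.5287, -0.3377, 0.1201]
eef_rot: [0.511, 3.099, -0.0]
force: [1.1, 0.2, -0.6]
opening: 0.0317
finger_force: 59.8
```

Emit:
send_rows(
  targets=[
    [[0, 0, 0.03], 0, 1],
    [[0, 0, 0], 0, 1],
    [[0, 0, 0], 0, 1],
    [[0, 0, 0], 0, 1],
    [[0, 0, 0], 0, 1],
  ],
)

```text
t: 43.8
ee_pos: [0.5288, -0.3377, 0.1196]
eef_rot: [0.511, 3.099, -0.0]
force: [-0.0, -0.3, -0.7]
opening: 0.0321
finger_force: 59.8
```

In. Release, lift, go to D.

Emit:
send_rows(
  targets=[
    [[0, 0, 0], 0, 0.36],
    [[0, 0, 0], 0, 0.36],
    [[0, 0, 0], 0, 0.36],
    [[0, 0, -0.2], 0, 0.36],
    [[0, 0, -0.6], 0, 0.36],
  ],
)

```text
t: 44.22
ee_pos: [0.5276, -0.3369, 0.1418]
eef_rot: [-0.51, -3.096, -0.002]
force: [-0.4, 0.4, 0.9]
opening: 0.0545
finger_force: 0.0
```

Emit:
send_rows(
  targets=[
    [[0, 0, -0.8], 0, 0.36],
    [[0, 0, -0.8], 0, 0.36],
    [[0, 0, -0.8], 0, 0.36],
    [[0, 0, -0.8], 0, 0.36],
    [[0, 0, 0], 0, 0.36],
  ],
)

```text
t: 44.63
ee_pos: [0.5299, -0.3384, 0.2447]
eef_rot: [0.51, 3.094, -0.004]
force: [0.9, -0.8, 1.1]
opening: 0.0547
finger_force: 0.0
```

```bash
python3 - <<'E'
from h import *
s=dict(r.sense());print(s["t"],s["ee_pos"],s["force"])
jars("slim",z0=.099)
s=r.sense()
plan([.538,.134,.2],CY+90,grip=.3,step=.0285,s=s)
E
```

```text
44.6333 [ 0.52986345 -0.33841489  0.24472194] [ 0.86035265 -0.81828674  1.1214395 ]
wrist slim conf 0.84 iou 0.90 xy 0.5279 -0.3363 px 188,257 edge False
wrist slim conf 0.57 iou 0.01 xy 0.4949 -0.2607 px 119,336 edge True
  pin 0.81 [ 0.5289 -0.3357]
[[[0.24,0.75,0.07],0.00,0.3],[[0.24,0.75,0.07],0.00,0.3],[[0.24,0.75,0.07],0.00,0.3],[[0.24,0.75,0.07],0.00,0.3],[[0.24,0.75,0.07],0.00,0.3]]
[[[0.24,0.75,0.07],0.00,0.3],[[0.24,0.75,0.07],0.00,0.3],[[0.24,0.75,0.07],0.00,0.3],[[0.24,0.75,0.07],0.00,0.3],[[0.24,0.75,0.07],0.00,0.3]]
[[[0.24,0.75,0.07],0.00,0.3],[[0.24,0.75,0.07],0.00,0.3],[[0.24,0.75,0.07],0.00,0.3],[[0.24,0.75,0.07],0.00,0.3],[[0.24,0.75,0.07],0.00,0.3]]
[[[0.24,0.75,0.07],0.00,0.3],[[0.24,0.75,0.07],0.00,0.3],[[0.24,0.75,0.07],0.00,0.3],[[0.24,0.75,0.07],0.00,0.3],[[0.24,0.75,0.07],0.00,0.3]]
q6 hint -0.24157439050865573
```

Emit:
send_rows(
  targets=[
    [[0.24, 0.75, 0.0], 0, 0.3],
    [[0.24, 0.75, 0.0], 0, 0.3],
    [[0.24, 0.75, 0.0], 0, 0.3],
    [[0.24, 0.75, 0.0], 0, 0.3],
    [[0.24, 0.75, 0.0], 0, 0.3],
  ],
)

```text
t: 45.2
ee_pos: [0.5299, -0.2183, 0.2383]
eef_rot: [-0.511, -3.098, -0.001]
force: [0.6, -0.3, 0.6]
opening: 0.0597
finger_force: 0.0
```

Emit:
send_rows(
  targets=[
    [[0.24, 0.75, 0.0], 0, 0.3],
    [[0.24, 0.75, 0.0], 0, 0.3],
    [[0.24, 0.75, 0.0], 0, 0.3],
    [[0.24, 0.75, 0.1], 0, 0.3],
    [[0.24, 0.75, 0.1], 0, 0.3],
  ],
)

```text
t: 45.62
ee_pos: [0.532, -0.1002, 0.2324]
eef_rot: [-0.511, -3.098, -0.0]
force: [1.2, -0.4, 0.6]
opening: 0.0599
finger_force: 0.0
```

Emit:
send_rows(
  targets=[
    [[0.24, 0.75, 0.1], 0, 0.3],
    [[0.24, 0.75, 0.1], 0, 0.3],
    [[0.24, 0.75, 0.1], 0, 0.3],
    [[0.24, 0.75, 0.1], 0, 0.3],
    [[0.24, 0.75, 0.1], 0, 0.3],
  ],
)

```text
t: 46.03
ee_pos: [0.5339, 0.0178, 0.2172]
eef_rot: [-0.511, -3.098, 0.001]
force: [0.8, 0.1, 0.8]
opening: 0.06
finger_force: 0.0
```

Emit:
send_rows(
  targets=[
    [[0.24, 0.75, 0.1], 0, 0.3],
    [[0.24, 0.75, 0.1], 0, 0.3],
    [[0.24, 0.75, 0.1], 0, 0.3],
    [[0.24, 0.75, 0.1], 0, 0.3],
    [[0.24, 0.75, 0.1], 0, 0.3],
  ],
)

```text
t: 46.45
ee_pos: [0.5359, 0.1358, 0.2022]
eef_rot: [-0.511, -3.098, 0.001]
force: [0.0, 0.3, -0.1]
opening: 0.0598
finger_force: 0.0
```

Emit:
send_rows(
  targets=[
    [[0, 0, 0], 0, 0.3],
    [[0, 0, 0], 0, 0.3],
    [[0, 0, 0], 0, 0.3],
    [[0, 0, 0], 0, 0.3],
    [[0, 0, 0], 0, 0.3],
  ],
)

```text
t: 46.87
ee_pos: [0.5367, 0.134, 0.2034]
eef_rot: [-0.513, -3.099, 0.0]
force: [-0.9, 0.8, -0.0]
opening: 0.0599
finger_force: 0.0
```

```bash
python3 - <<'E'
from h import *
s=r.sense();print(s["t"],s["ee_pos"],s["qpos"][5]);jars("slim");s=r.sense();print(s["ee_pos"])
plan([.538,.134,.018],CY+90,n=10,grip=.3)
E
```

```text
46.8667 [0.5366977  0.13397878 0.20336468] 0.5725418206878267
wrist slim conf 0.72 iou 0.90 xy 0.5577 0.2518 px 156,374 edge False
wrist slim conf 0.67 iou 0.88 xy 0.5379 0.1336 px 175,255 edge False
wrist slim conf 0.57 iou 0.20 xy 0.5651 -0.1529 px 274,26 edge True
  pin 0.97 [0.5368 0.1345]
  pin 0.76 [0.5569 0.2529]
[0.53678899 0.13423136 0.20346874]
[[[-0.00,0.00,0.62],0.00,0.3],[[-0.00,0.00,0.62],0.00,0.3],[[-0.00,0.00,0.62],0.00,0.3],[[-0.00,0.00,0.62],0.00,0.3],[[-0.00,0.00,0.62],0.00,0.3]]
[[[-0.00,0.00,0.62],0.00,0.3],[[-0.00,0.00,0.62],0.00,0.3],[[-0.00,0.00,0.62],0.00,0.3],[[-0.00,0.00,0.62],0.00,0.3],[[-0.00,0.00,0.62],0.00,0.3]]
q6 hint 0.5727009930661414
```

Emit:
send_rows(
  targets=[
    [[-0.02, 0, 0.6], 0, 0.3],
    [[-0.01, 0, 0.8], 0, 0.3],
    [[0, 0, 0.8], 0, 0.3],
    [[0, 0, 0.8], 0, 0.3],
    [[0, 0, 0.8], 0, 0.3],
  ],
)

```text
t: 47.43
ee_pos: [0.5376, 0.1342, 0.0885]
eef_rot: [0.512, 3.099, 0.0]
force: [0.4, 0.4, -0.2]
opening: 0.0595
finger_force: 0.0
```

Emit:
send_rows(
  targets=[
    [[0, 0, 0.8], 0, 0.3],
    [[0, 0, 0.7], 0, 0.3],
    [[0, 0, 0.5], 0, 0.3],
    [[0, 0, 0.38], 0, 0.3],
    [[0, 0, 0], 0, 0.3],
  ],
)

```text
t: 47.85
ee_pos: [0.5362, 0.1339, 0.0158]
eef_rot: [-0.511, -3.097, 0.002]
force: [-1.4, -0.5, -0.3]
opening: 0.0598
finger_force: 0.0
```

Emit:
send_rows(
  targets=[
    [[0, 0, 0], 0, 0.5],
    [[0, 0, 0], 0, 1],
    [[0, 0, 0], 0, 1],
    [[0, 0, 0], 0, 1],
    [[0, 0, 0], 0, 1],
  ],
)

```text
t: 48.27
ee_pos: [0.5385, 0.1346, 0.0193]
eef_rot: [0.511, 3.098, 0.001]
force: [-0.7, -0.3, 7.8]
opening: 0.0322
finger_force: 59.7
```

Emit:
send_rows(
  targets=[
    [[0, 0, -0.2], 0, 1],
    [[0, 0, -0.6], 0, 1],
    [[0, 0, -0.8], 0, 1],
    [[0, 0, -0.8], 0, 1],
    [[0, 0, -0.8], 0, 1],
  ],
)

```text
t: 48.68
ee_pos: [0.5374, 0.1345, 0.1158]
eef_rot: [0.511, 3.099, 0.0]
force: [1.1, 0.1, -0.5]
opening: 0.0323
finger_force: 59.6
```

Emit:
send_rows(
  targets=[
    [[0, 0, -0.8], 0, 1],
    [[0, 0, -0.8], 0, 1],
    [[0, 0, -0.8], 0, 1],
    [[0, 0, -0.8], 0, 1],
    [[0, 0, -0.7], 0, 1],
  ],
)

```text
t: 49.1
ee_pos: [0.5375, 0.1345, 0.2335]
eef_rot: [0.511, 3.098, 0.001]
force: [1.3, 0.7, -0.4]
opening: 0.0324
finger_force: 59.6
```

Emit:
send_rows(
  targets=[
    [[0, 0, 0], 0, 1],
    [[0, 0, 0], 0, 1],
    [[0, 0, 0], 0, 1],
    [[0, 0, 0], 0, 1],
    [[0, 0, 0], 0, 1],
  ],
)

```text
t: 49.52
ee_pos: [0.5371, 0.1344, 0.2302]
eef_rot: [-0.511, -3.098, 0.001]
force: [-0.3, -0.3, -1.1]
opening: 0.0321
finger_force: 59.6
```

```bash
python3 - <<'E'
from h import *
s=r.sense();print(s["t"],s["ee_pos"],s["opening"]);jars("slim",z0=s["ee_pos"][2]-.0185);s=r.sense();print(s["ee_pos"])
p=pocket("slim",2);p[2]=.232;print(p);plan(p,CY+90,grip=1,step=.028)
E
```

```text
49.5167 [0.53708239 0.13437269 0.23018733] 0.03212873410149656
wrist slim conf 0.81 iou 0.91 xy 0.5370 0.1353 px 269,256 edge False
wrist slim conf 0.72 iou 0.40 xy 0.5093 0.0269 px 276,37 edge True
wrist slim conf 0.66 iou 0.14 xy 0.4985 0.1935 px 151,365 edge False
  pin 0.95 [0.5051 0.2006]
  pin 0.62 [0.537  0.1355]
[0.53732051 0.13444486 0.2305317 ]
[ 0.551412   -0.27155886  0.232     ]
[[[-0.32,-0.84,-0.00],0.00,1],[[-0.32,-0.84,-0.00],0.00,1],[[-0.32,-0.84,-0.00],0.00,1],[[-0.32,-0.84,-0.00],0.00,1],[[-0.32,-0.84,-0.00],0.00,1]]
[[[-0.32,-0.84,-0.00],0.00,1],[[-0.32,-0.84,-0.00],0.00,1],[[-0.32,-0.84,-0.00],0.00,1],[[-0.32,-0.84,-0.00],0.00,1],[[-0.32,-0.84,-0.00],0.00,1]]
[[[-0.32,-0.84,-0.00],0.00,1],[[-0.32,-0.84,-0.00],0.00,1],[[-0.32,-0.84,-0.00],0.00,1],[[-0.32,-0.84,-0.00],0.00,1],[[-0.32,-0.84,-0.00],0.00,1]]
q6 hint 0.5719208570415011
```

Emit:
send_rows(
  targets=[
    [[-0.32, -0.84, 0], 0, 1],
    [[-0.32, -0.84, 0], 0, 1],
    [[-0.32, -0.84, 0], 0, 1],
    [[-0.32, -0.84, 0], 0, 1],
    [[-0.32, -0.84, 0], 0, 1],
  ],
)

```text
t: 50.08
ee_pos: [0.5424, -0.0015, 0.2308]
eef_rot: [-0.511, -3.1, 0.0]
force: [0.2, 0.5, -1.4]
opening: 0.032
finger_force: 59.7
```

Emit:
send_rows(
  targets=[
    [[-0.32, -0.84, 0], 0, 1],
    [[-0.32, -0.84, 0], 0, 1],
    [[-0.32, -0.84, 0], 0, 1],
    [[-0.32, -0.84, 0], 0, 1],
    [[-0.32, -0.84, 0], 0, 1],
  ],
)

```text
t: 50.5
ee_pos: [0.5474, -0.1363, 0.2308]
eef_rot: [-0.511, -3.099, -0.0]
force: [0.3, -0.1, -1.2]
opening: 0.0327
finger_force: 59.7
```

Emit:
send_rows(
  targets=[
    [[-0.32, -0.84, 0], 0, 1],
    [[-0.3, -0.84, 0], 0, 1],
    [[-0.3, -0.84, 0], 0, 1],
    [[-0.3, -0.84, 0], 0, 1],
    [[-0.3, -0.84, 0], 0, 1],
  ],
)

```text
t: 50.92
ee_pos: [0.5501, -0.2703, 0.2308]
eef_rot: [-0.511, -3.099, -0.0]
force: [0.5, -0.1, -0.7]
opening: 0.0321
finger_force: 59.7
```

Emit:
send_rows(
  targets=[
    [[0, 0, 0.4], 0, 1],
    [[0, 0, 0.6], 0, 1],
    [[0, 0, 0.4], 0, 1],
    [[0, 0, 0], 0, 1],
    [[0, 0, 0], 0, 1],
  ],
)

```text
t: 51.33
ee_pos: [0.5499, -0.2688, 0.1887]
eef_rot: [-0.511, -3.098, -0.001]
force: [0.4, 0.3, -0.9]
opening: 0.0325
finger_force: 59.8
```

Emit:
send_rows(
  targets=[
    [[0, 0, 0], 0, 1],
    [[0, 0, 0], 0, 1],
    [[0, 0, 0], 0, 1],
    [[0, 0, 0], 0, 1],
    [[0, 0, 0], 0, 1],
  ],
)

```text
t: 51.75
ee_pos: [0.5505, -0.269, 0.1894]
eef_rot: [0.511, 3.099, -0.0]
force: [-0.1, -0.5, -0.7]
opening: 0.0323
finger_force: 59.8
```

```bash
python3 - <<'E'
from h import *
s=dict(r.sense());print(s["t"],s["ee_pos"],s["force"])
p=pocket("slim",2);p[2]=.119;plan(p,CY+90,grip=1)
E
```

```text
51.75 [ 0.5505152  -0.26896754  0.18938645] [-0.13757672 -0.48065784 -0.73169321]
[[[-0.01,-0.01,0.47],0.01,1],[[-0.01,-0.01,0.47],0.01,1],[[-0.01,-0.01,0.47],0.01,1],[[-0.01,-0.01,0.47],0.01,1],[[-0.01,-0.01,0.47],0.01,1]]
q6 hint -0.1277947199150243
```

Emit:
send_rows(
  targets=[
    [[-0.06, -0.07, 0.4], 0, 1],
    [[0, 0, 0.5], 0, 1],
    [[0, 0, 0.5], 0, 1],
    [[0, 0, 0.25], 0, 1],
    [[0, 0, 0.05], 0, 1],
  ],
)

```text
t: 52.17
ee_pos: [0.5507, -0.2711, 0.1367]
eef_rot: [-0.511, -3.098, -0.001]
force: [-1.1, -0.1, -0.9]
opening: 0.0325
finger_force: 59.8
```

Emit:
send_rows(
  targets=[
    [[0, 0, 0], 0, 1],
    [[0, 0, 0.15], 0, 1],
    [[0, 0, 0.15], 0, 1],
    [[0, 0, 0.15], 0, 1],
    [[0, 0, 0.15], 0, 1],
  ],
)

```text
t: 52.58
ee_pos: [0.5515, -0.2716, 0.1198]
eef_rot: [0.511, 3.099, -0.0]
force: [0.3, -0.1, -0.8]
opening: 0.0326
finger_force: 59.8
```

Emit:
send_rows(
  targets=[
    [[0, 0, 0.03], 0, 1],
    [[0, 0, 0], 0, 1],
    [[0, 0, 0], 0, 1],
    [[0, 0, 0], 0, 1],
    [[0, 0, 0], 0, 1],
  ],
)

```text
t: 53.0
ee_pos: [0.5515, -0.2716, 0.1193]
eef_rot: [0.511, 3.099, -0.0]
force: [0.3, 0.2, -1.7]
opening: 0.0321
finger_force: 59.8
```

Emit:
send_rows(
  targets=[
    [[0, 0, 0], 0, 0.36],
    [[0, 0, 0], 0, 0.36],
    [[0, 0, 0], 0, 0.36],
    [[0, 0, -0.2], 0, 0.36],
    [[0, 0, -0.6], 0, 0.36],
  ],
)

```text
t: 53.42
ee_pos: [0.5502, -0.2709, 0.1415]
eef_rot: [-0.51, -3.096, -0.002]
force: [0.2, -0.6, 0.1]
opening: 0.0546
finger_force: 0.0
```

Emit:
send_rows(
  targets=[
    [[0, 0, -0.8], 0, 0.36],
    [[0, 0, -0.8], 0, 0.36],
    [[0, 0, -0.8], 0, 0.36],
    [[0, 0, -0.8], 0, 0.36],
    [[0, 0, 0], 0, 0.36],
  ],
)

```text
t: 53.83
ee_pos: [0.5527, -0.2722, 0.2444]
eef_rot: [0.51, 3.094, -0.003]
force: [1.5, -0.9, 0.7]
opening: 0.0545
finger_force: 0.0
```

```bash
python3 - <<'E'
from h import *
s=dict(r.sense());print(s["t"],s["ee_pos"],s["force"])
jars("slim",z0=.099)
s=r.sense()
plan([.556,.245,.2],CY+90,grip=.3,step=.0285,s=s)
E
```

```text
53.8333 [ 0.55268414 -0.27219967  0.24441573] [ 1.49431274 -0.89154016  0.7119449 ]
wrist slim conf 0.90 iou 0.90 xy 0.5506 -0.2706 px 188,256 edge False
wrist slim conf 0.73 iou 0.95 xy 0.5281 -0.3363 px 187,172 edge False
  pin 0.93 [ 0.527  -0.3344]
  pin 0.71 [ 0.548 -0.269]
[[[0.27,0.82,0.07],0.00,0.3],[[0.27,0.82,0.07],0.00,0.3],[[0.27,0.82,0.07],0.00,0.3],[[0.27,0.82,0.07],0.00,0.3],[[0.27,0.82,0.07],0.00,0.3]]
[[[0.27,0.82,0.07],0.00,0.3],[[0.27,0.82,0.07],0.00,0.3],[[0.27,0.82,0.07],0.00,0.3],[[0.27,0.82,0.07],0.00,0.3],[[0.27,0.82,0.07],0.00,0.3]]
[[[0.27,0.82,0.07],0.00,0.3],[[0.27,0.82,0.07],0.00,0.3],[[0.27,0.82,0.07],0.00,0.3],[[0.27,0.82,0.07],0.00,0.3],[[0.27,0.82,0.07],0.00,0.3]]
[[[0.27,0.82,0.07],0.00,0.3],[[0.27,0.82,0.07],0.00,0.3],[[0.27,0.82,0.07],0.00,0.3],[[0.27,0.82,0.07],0.00,0.3],[[0.27,0.82,0.07],0.00,0.3]]
q6 hint -0.13082573157225924
```

Emit:
send_rows(
  targets=[
    [[0.27, 0.82, 0.0], 0, 0.3],
    [[0.27, 0.82, 0.0], 0, 0.3],
    [[0.27, 0.82, 0.0], 0, 0.3],
    [[0.27, 0.82, 0.0], 0, 0.3],
    [[0.27, 0.82, 0.0], 0, 0.3],
  ],
)

```text
t: 54.4
ee_pos: [0.5517, -0.1408, 0.238]
eef_rot: [-0.511, -3.098, -0.0]
force: [-0.4, -0.5, 0.3]
opening: 0.0597
finger_force: 0.0
```

Emit:
send_rows(
  targets=[
    [[0.27, 0.82, 0.0], 0, 0.3],
    [[0.27, 0.82, 0.0], 0, 0.3],
    [[0.27, 0.82, 0.0], 0, 0.3],
    [[0.27, 0.82, 0.1], 0, 0.3],
    [[0.27, 0.82, 0.1], 0, 0.3],
  ],
)

```text
t: 54.82
ee_pos: [0.5529, -0.0113, 0.2321]
eef_rot: [-0.511, -3.098, 0.0]
force: [0.0, 0.6, 0.0]
opening: 0.0604
finger_force: 0.0
```

Emit:
send_rows(
  targets=[
    [[0.27, 0.82, 0.1], 0, 0.3],
    [[0.27, 0.82, 0.1], 0, 0.3],
    [[0.27, 0.82, 0.1], 0, 0.3],
    [[0.27, 0.82, 0.1], 0, 0.3],
    [[0.27, 0.82, 0.1], 0, 0.3],
  ],
)

```text
t: 55.23
ee_pos: [0.5539, 0.1181, 0.2169]
eef_rot: [-0.511, -3.098, 0.001]
force: [0.4, 0.2, -0.2]
opening: 0.0599
finger_force: 0.0
```

Emit:
send_rows(
  targets=[
    [[0.27, 0.82, 0.1], 0, 0.3],
    [[0.27, 0.82, 0.1], 0, 0.3],
    [[0.27, 0.82, 0.1], 0, 0.3],
    [[0.27, 0.82, 0.1], 0, 0.3],
    [[0.27, 0.82, 0.1], 0, 0.3],
  ],
)

```text
t: 55.65
ee_pos: [0.5551, 0.2475, 0.2018]
eef_rot: [-0.511, -3.098, 0.002]
force: [0.3, -0.3, 0.2]
opening: 0.0599
finger_force: 0.0
```

Emit:
send_rows(
  targets=[
    [[0, 0, 0], 0, 0.3],
    [[0, 0, 0], 0, 0.3],
    [[0, 0, 0], 0, 0.3],
    [[0, 0, 0], 0, 0.3],
    [[0, 0, 0], 0, 0.3],
  ],
)

```text
t: 56.07
ee_pos: [0.5559, 0.2455, 0.2032]
eef_rot: [-0.513, -3.099, 0.0]
force: [-0.0, -0.2, 0.8]
opening: 0.0599
finger_force: 0.0
```

```bash
python3 - <<'E'
from h import *
s=r.sense();print(s["t"],s["ee_pos"],s["qpos"][5]);jars("slim");s=r.sense();print(s["ee_pos"])
plan([.5565,.2515,.018],CY+90,n=10,grip=.3)
E
```

```text
56.0667 [0.55594029 0.24547008 0.203154  ] 0.743820081915271
wrist slim conf 0.79 iou 0.88 xy 0.5572 0.2516 px 173,261 edge False
  pin 0.88 [0.5603 0.2537]
[0.55599983 0.24584011 0.20325161]
[[[0.00,0.02,0.62],0.00,0.3],[[0.00,0.02,0.62],0.00,0.3],[[0.00,0.02,0.62],0.00,0.3],[[0.00,0.02,0.62],0.00,0.3],[[0.00,0.02,0.62],0.00,0.3]]
[[[0.00,0.02,0.62],0.00,0.3],[[0.00,0.02,0.62],0.00,0.3],[[0.00,0.02,0.62],0.00,0.3],[[0.00,0.02,0.62],0.00,0.3],[[0.00,0.02,0.62],0.00,0.3]]
q6 hint 0.7439446016037042
```

Emit:
send_rows(
  targets=[
    [[0.02, 0.1, 0.6], 0, 0.3],
    [[0, 0.1, 0.8], 0, 0.3],
    [[0, 0, 0.8], 0, 0.3],
    [[0, 0, 0.8], 0, 0.3],
    [[0, 0, 0.8], 0, 0.3],
  ],
)

```text
t: 56.63
ee_pos: [0.5573, 0.252, 0.0882]
eef_rot: [0.511, 3.099, 0.0]
force: [0.7, -0.2, 0.1]
opening: 0.0598
finger_force: 0.0
```

Emit:
send_rows(
  targets=[
    [[0, 0, 0.8], 0, 0.3],
    [[0, 0, 0.7], 0, 0.3],
    [[0, 0, 0.5], 0, 0.3],
    [[0, 0, 0.37], 0, 0.3],
    [[0, 0, 0], 0, 0.3],
  ],
)

```text
t: 57.05
ee_pos: [0.5561, 0.2515, 0.0159]
eef_rot: [-0.511, -3.097, 0.003]
force: [-0.1, -0.2, -0.9]
opening: 0.0598
finger_force: 0.0
```

Emit:
send_rows(
  targets=[
    [[0, 0, 0], 0, 0.5],
    [[0, 0, 0], 0, 1],
    [[0, 0, 0], 0, 1],
    [[0, 0, 0], 0, 1],
    [[0, 0, 0], 0, 1],
  ],
)

```text
t: 57.47
ee_pos: [0.5582, 0.2527, 0.0195]
eef_rot: [0.511, 3.098, 0.002]
force: [-0.8, -0.6, 8.8]
opening: 0.032
finger_force: 59.7
```

Emit:
send_rows(
  targets=[
    [[0, 0, -0.2], 0, 1],
    [[0, 0, -0.6], 0, 1],
    [[0, 0, -0.8], 0, 1],
    [[0, 0, -0.8], 0, 1],
    [[0, 0, -0.8], 0, 1],
  ],
)

```text
t: 57.88
ee_pos: [0.5572, 0.2523, 0.1159]
eef_rot: [0.511, 3.099, 0.0]
force: [0.1, 0.5, -1.2]
opening: 0.0323
finger_force: 59.6
```

Emit:
send_rows(
  targets=[
    [[0, 0, -0.8], 0, 1],
    [[0, 0, -0.8], 0, 1],
    [[0, 0, -0.8], 0, 1],
    [[0, 0, -0.8], 0, 1],
    [[0, 0, -0.7], 0, 1],
  ],
)

```text
t: 58.3
ee_pos: [0.5572, 0.2523, 0.2336]
eef_rot: [0.511, 3.098, 0.001]
force: [0.4, 1.3, -0.7]
opening: 0.0323
finger_force: 59.6
```

Emit:
send_rows(
  targets=[
    [[0, 0, 0], 0, 1],
    [[0, 0, 0], 0, 1],
    [[0, 0, 0], 0, 1],
    [[0, 0, 0], 0, 1],
    [[0, 0, 0], 0, 1],
  ],
)

```text
t: 58.72
ee_pos: [0.5568, 0.2521, 0.2302]
eef_rot: [-0.511, -3.099, 0.001]
force: [0.0, -0.9, -0.4]
opening: 0.032
finger_force: 59.6
```

```bash
python3 - <<'E'
from h import *
s=r.sense();print(s["t"],s["ee_pos"],s["opening"]);jars("slim",z0=s["ee_pos"][2]-.0185);s=r.sense();print(s["ee_pos"])
p=pocket("slim",1);p[2]=.232;print(p);plan(p,CY+90,grip=1,step=.0285)
E
```

```text
58.7167 [0.55679095 0.25211683 0.23015714] 0.032016044332768806
wrist slim conf 0.97 iou 0.93 xy 0.5563 0.2532 px 269,256 edge False
wrist slim conf 0.75 iou 0.60 xy 0.5688 0.3319 px 241,431 edge True
wrist slim conf 0.70 iou 0.11 xy 0.5963 0.2532 px 332,282 edge False
  pin 0.58 [0.5569 0.2542]
[0.55703253 0.25220341 0.23053921]
[ 0.574144  -0.2053527  0.232    ]
[[[-0.27,-0.71,-0.00],0.00,1],[[-0.27,-0.71,-0.00],0.00,1],[[-0.27,-0.71,-0.00],0.00,1],[[-0.27,-0.71,-0.00],0.00,1],[[-0.27,-0.71,-0.00],0.00,1]]
[[[-0.27,-0.71,-0.00],0.00,1],[[-0.27,-0.71,-0.00],0.00,1],[[-0.27,-0.71,-0.00],0.00,1],[[-0.27,-0.71,-0.00],0.00,1],[[-0.27,-0.71,-0.00],0.00,1]]
[[[-0.27,-0.71,-0.00],0.00,1],[[-0.27,-0.71,-0.00],0.00,1],[[-0.27,-0.71,-0.00],0.00,1],[[-0.27,-0.71,-0.00],0.00,1],[[-0.27,-0.71,-0.00],0.00,1]]
[[[-0.27,-0.71,-0.00],0.00,1],[[-0.27,-0.71,-0.00],0.00,1],[[-0.27,-0.71,-0.00],0.00,1],[[-0.27,-0.71,-0.00],0.00,1],[[-0.27,-0.71,-0.00],0.00,1]]
q6 hint 0.7519902573236247
```

Emit:
send_rows(
  targets=[
    [[-0.27, -0.71, 0], 0, 1],
    [[-0.27, -0.71, 0], 0, 1],
    [[-0.27, -0.71, 0], 0, 1],
    [[-0.27, -0.71, 0], 0, 1],
    [[-0.27, -0.71, 0], 0, 1],
  ],
)

```text
t: 59.28
ee_pos: [0.5612, 0.1374, 0.2308]
eef_rot: [-0.511, -3.1, 0.0]
force: [0.6, -0.4, -0.8]
opening: 0.0322
finger_force: 59.6
```

Emit:
send_rows(
  targets=[
    [[-0.27, -0.71, 0], 0, 1],
    [[-0.27, -0.71, 0], 0, 1],
    [[-0.27, -0.71, 0], 0, 1],
    [[-0.27, -0.71, 0], 0, 1],
    [[-0.27, -0.71, 0], 0, 1],
  ],
)

```text
t: 59.7
ee_pos: [0.5654, 0.0235, 0.2309]
eef_rot: [-0.511, -3.1, 0.0]
force: [-0.5, -0.7, -1.2]
opening: 0.0324
finger_force: 59.6
```

Emit:
send_rows(
  targets=[
    [[-0.27, -0.71, 0], 0, 1],
    [[-0.27, -0.71, 0], 0, 1],
    [[-0.27, -0.71, 0], 0, 1],
    [[-0.27, -0.71, 0], 0, 1],
    [[-0.27, -0.71, 0], 0, 1],
  ],
)

```text
t: 60.12
ee_pos: [0.5696, -0.0904, 0.2309]
eef_rot: [-0.511, -3.1, 0.0]
force: [-0.6, 0.9, 0.2]
opening: 0.0322
finger_force: 59.6
```

Emit:
send_rows(
  targets=[
    [[-0.27, -0.71, 0], 0, 1],
    [[-0.27, -0.71, 0], 0, 1],
    [[-0.27, -0.71, 0], 0, 1],
    [[-0.27, -0.71, 0], 0, 1],
    [[-0.25, -0.71, 0], 0, 1],
  ],
)

```text
t: 60.53
ee_pos: [0.5732, -0.2041, 0.2308]
eef_rot: [-0.511, -3.099, -0.0]
force: [0.2, -0.1, -1.6]
opening: 0.0319
finger_force: 59.6
```

Emit:
send_rows(
  targets=[
    [[0, 0, 0.4], 0, 1],
    [[0, 0, 0.6], 0, 1],
    [[0, 0, 0.4], 0, 1],
    [[0, 0, 0], 0, 1],
    [[0, 0, 0], 0, 1],
  ],
)

```text
t: 60.95
ee_pos: [0.5729, -0.2028, 0.1887]
eef_rot: [-0.511, -3.099, -0.0]
force: [0.2, -0.9, -0.8]
opening: 0.0325
finger_force: 59.7
```

Emit:
send_rows(
  targets=[
    [[0, 0, 0], 0, 1],
    [[0, 0, 0], 0, 1],
    [[0, 0, 0], 0, 1],
    [[0, 0, 0], 0, 1],
    [[0, 0, 0], 0, 1],
  ],
)

```text
t: 61.37
ee_pos: [0.5735, -0.203, 0.1894]
eef_rot: [0.511, 3.099, -0.0]
force: [-0.4, 0.0, 0.1]
opening: 0.0319
finger_force: 59.7
```

```bash
python3 - <<'E'
from h import *
s=dict(r.sense());print(s["t"],s["ee_pos"],s["force"])
p=pocket("slim",1);p[2]=.119;plan(p,CY+90,grip=1)
E
```

```text
61.3667 [ 0.57351569 -0.20295633  0.18937214] [-0.39744459  0.00834679  0.14709411]
[[[-0.01,-0.01,0.47],0.01,1],[[-0.01,-0.01,0.47],0.01,1],[[-0.01,-0.01,0.47],0.01,1],[[-0.01,-0.01,0.47],0.01,1],[[-0.01,-0.01,0.47],0.01,1]]
q6 hint -0.013419261388963854
```

Emit:
send_rows(
  targets=[
    [[-0.05, -0.07, 0.4], 0, 1],
    [[0, 0, 0.5], 0, 1],
    [[0, 0, 0.5], 0, 1],
    [[0, 0, 0.25], 0, 1],
    [[0, 0, 0.05], 0, 1],
  ],
)

```text
t: 61.78
ee_pos: [0.5734, -0.2051, 0.1367]
eef_rot: [-0.511, -3.098, -0.001]
force: [0.9, -0.9, -1.5]
opening: 0.0322
finger_force: 59.7
```

Emit:
send_rows(
  targets=[
    [[0, 0, 0], 0, 1],
    [[0, 0, 0.15], 0, 1],
    [[0, 0, 0.15], 0, 1],
    [[0, 0, 0.15], 0, 1],
    [[0, 0, 0.15], 0, 1],
  ],
)

```text
t: 62.2
ee_pos: [0.5742, -0.2054, 0.1198]
eef_rot: [0.511, 3.099, -0.0]
force: [0.5, 0.5, -0.5]
opening: 0.0323
finger_force: 59.7
```

Emit:
send_rows(
  targets=[
    [[0, 0, 0.03], 0, 1],
    [[0, 0, 0], 0, 1],
    [[0, 0, 0], 0, 1],
    [[0, 0, 0], 0, 1],
    [[0, 0, 0], 0, 1],
  ],
)

```text
t: 62.62
ee_pos: [0.5742, -0.2054, 0.1192]
eef_rot: [0.511, 3.1, -0.0]
force: [-0.0, -0.6, -0.8]
opening: 0.0322
finger_force: 59.8
```

Emit:
send_rows(
  targets=[
    [[0, 0, 0], 0, 0.36],
    [[0, 0, 0], 0, 0.36],
    [[0, 0, 0], 0, 0.36],
    [[0, 0, -0.2], 0, 0.36],
    [[0, 0, -0.6], 0, 0.36],
  ],
)

```text
t: 63.03
ee_pos: [0.5729, -0.205, 0.1416]
eef_rot: [-0.51, -3.096, -0.001]
force: [0.3, -0.9, -0.2]
opening: 0.0547
finger_force: 0.0
```

Emit:
send_rows(
  targets=[
    [[0, 0, -0.8], 0, 0.36],
    [[0, 0, -0.8], 0, 0.36],
    [[0, 0, -0.8], 0, 0.36],
    [[0, 0, -0.8], 0, 0.36],
    [[0, 0, -0.4], 0, 0.36],
  ],
)

```text
t: 63.45
ee_pos: [0.5746, -0.2056, 0.2547]
eef_rot: [0.51, 3.096, -0.001]
force: [0.1, -0.2, 0.2]
opening: 0.0547
finger_force: 0.0
```

Emit:
send_rows(
  targets=[
    [[0, 0, 0], 0, 0.36],
    [[0, 0, 0], 0, 0.36],
    [[0, 0, 0], 0, 0.36],
    [[0, 0, 0], 0, 0.36],
    [[0, 0, 0], 0, 0.36],
  ],
)

```text
t: 63.87
ee_pos: [0.5737, -0.2053, 0.2503]
eef_rot: [-0.511, -3.098, -0.0]
force: [0.0, -0.5, -0.0]
opening: 0.0548
finger_force: 0.0
```

```bash
python3 - <<'E'
from h import *
s=dict(r.sense());print(s["t"],s["ee_pos"],s["force"])
plan([.3995,-.1838,.255],CY,grip=.7,step=.028,s=s)
E
```

```text
63.8667 [ 0.5736864  -0.2052953   0.25025077] [ 0.04677452 -0.47786283 -0.00819558]
[[[0.38,-0.08,-0.01],0.87,0.7],[[0.37,-0.12,-0.01],0.87,0.7],[[0.36,-0.16,-0.01],0.87,0.7],[[0.34,-0.19,-0.01],0.87,0.7],[[0.32,-0.23,-0.01],0.87,0.7]]
[[[0.29,-0.26,-0.01],0.87,0.7],[[0.26,-0.29,-0.01],0.87,0.7],[[0.23,-0.31,-0.01],0.87,0.7],[[0.20,-0.34,-0.01],0.87,0.7],[[0.16,-0.36,-0.01],0.87,0.7]]
[[[0.12,-0.37,-0.01],0.87,0.7],[[0.08,-0.38,-0.01],0.87,0.7],[[0.04,-0.39,-0.01],0.87,0.7],[[0.00,-0.39,-0.01],0.87,0.7],[[-0.04,-0.39,-0.01],0.87,0.7]]
q6 hint -0.01683379806563743
```

Emit:
send_rows(
  targets=[
    [[0.38, -0.08, 0], 0.87, 0.7],
    [[0.37, -0.12, 0], 0.87, 0.7],
    [[0.36, -0.16, 0], 0.87, 0.7],
    [[0.34, -0.19, 0], 0.87, 0.7],
    [[0.32, -0.23, 0], 0.87, 0.7],
  ],
)

```text
t: 64.28
ee_pos: [0.515, -0.1982, 0.2505]
eef_rot: [-1.301, -2.859, 0.0]
force: [-0.6, 0.0, -0.3]
opening: 0.0258
finger_force: 0.0
```

Emit:
send_rows(
  targets=[
    [[0.29, -0.26, 0], 0.87, 0.7],
    [[0.26, -0.29, 0], 0.87, 0.7],
    [[0.23, -0.31, 0], 0.87, 0.7],
    [[0.2, -0.34, 0], 0.87, 0.7],
    [[0.16, -0.36, 0], 0.87, 0.7],
  ],
)

```text
t: 64.7
ee_pos: [0.4568, -0.1912, 0.2506]
eef_rot: [-1.994, -2.426, 0.0]
force: [0.8, 0.3, 0.6]
opening: 0.0253
finger_force: 0.0
```

Emit:
send_rows(
  targets=[
    [[0.12, -0.37, 0], 0.87, 0.7],
    [[0.08, -0.38, 0], 0.87, 0.7],
    [[0.04, -0.39, 0], 0.87, 0.7],
    [[0, -0.39, 0], 0.87, 0.7],
    [[-0.04, -0.39, 0], 0.87, 0.7],
  ],
)

```text
t: 65.12
ee_pos: [0.3987, -0.1846, 0.2507]
eef_rot: [-2.553, -1.83, 0.001]
force: [0.5, -0.2, -0.7]
opening: 0.0254
finger_force: 0.0
```

Emit:
send_rows(
  targets=[
    [[0, 0, 0], 0, 0.7],
    [[0, 0, 0], 0, 0.7],
    [[0, 0, 0], 0, 0.7],
    [[0, 0, 0], 0, 0.7],
    [[0, 0, 0], 0, 0.7],
  ],
)

```text
t: 65.53
ee_pos: [0.3999, -0.1848, 0.2509]
eef_rot: [-2.547, -1.839, 0.0]
force: [0.1, 0.9, 0.2]
opening: 0.0258
finger_force: 0.0
```

```bash
python3 - <<'E'
from h import *
s=dict(r.sense());print(s["t"],s["ee_pos"],s["force"],s["opening"])
cv2.imwrite("pics/w7.png",r.read_camera("wrist"))
for d in r.pinpoint("wrist","chest_drawer0_handle"): print(d["confidence"],d["pixel"],onz("wrist",d["pixel"],.132))
cv2.imwrite("pics/s7.png",r.read_camera("scene"))
for k in("wide","slim"): jars(k,("scene",));
plan([.3993,-.1838,.115],CY,n=10,grip=.7,s=s)
E
```

```text
65.5333 [ 0.39991723 -0.18483579  0.25087746] [0.1404679  0.92841407 0.24007285] 0.025789364228294722
0.81 [192.1, 255.4] [ 0.39807384 -0.18580829  0.132     ]
0.62 [145.2, 443.3] [ 0.55596025 -0.19609582  0.132     ]
scene wide conf 0.51 iou 0.76 xy 0.4514 -0.3095 px 141,233 edge False
scene wide conf 0.49 iou 0.71 xy 0.3974 -0.4616 px 117,227 edge False
scene wide conf 0.45 iou 0.70 xy 0.4250 -0.3845 px 129,230 edge False
  pin 0.65 [ 0.3906 -0.4701]
  pin 0.62 [ 0.4558 -0.2986]
  pin 0.49 [ 0.4417 -0.3581]
  pin 0.68 [ 0.5002 -0.4155]
  pin 0.67 [ 0.482  -0.4546]
  pin 0.65 [ 0.5248 -0.3261]
[[[0.00,-0.00,0.45],0.01,0.7],[[0.00,-0.00,0.45],0.01,0.7],[[0.00,-0.00,0.45],0.01,0.7],[[0.00,-0.00,0.45],0.01,0.7],[[0.00,-0.00,0.45],0.01,0.7]]
[[[0.00,-0.00,0.45],0.01,0.7],[[0.00,-0.00,0.45],0.01,0.7],[[0.00,-0.00,0.45],0.01,0.7],[[0.00,-0.00,0.45],0.01,0.7],[[0.00,-0.00,0.45],0.01,0.7]]
q6 hint 1.4581577985438292
```

View pics/w7.png

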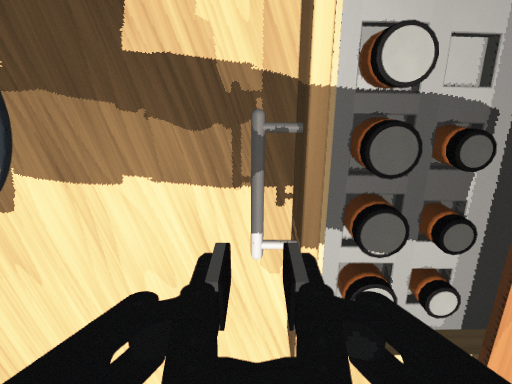

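View pics/s7.png

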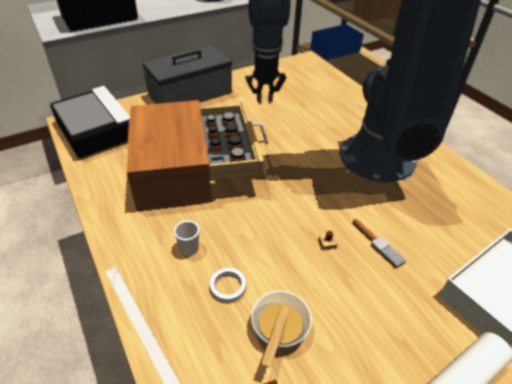

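Seven jars stand in their pockets, slim 0 is empty, the table holds only bystanders, and the handle is at (192,255) below the gripper. Grip the handle and push shut.

Emit:
send_rows(
  targets=[
    [[0, -0.02, 0.8], 0.05, 0.7],
    [[0, 0, 0.8], 0.05, 0.7],
    [[0, 0, 0.8], 0, 0.7],
    [[0, 0, 0.5], 0, 0.7],
    [[0, 0, 0.4], 0, 0.7],
  ],
)

```text
t: 66.4
ee_pos: [0.3983, -0.1843, 0.1506]
eef_rot: [-2.559, -1.821, 0.001]
force: [0.0, -0.5, -0.1]
opening: 0.0259
finger_force: 0.0
```

Emit:
send_rows(
  targets=[
    [[0, 0, 0.4], 0, 0.7],
    [[0, 0, 0.4], 0, 0.7],
    [[0, 0, 0.4], 0, 0.7],
    [[0, 0, 0], 0, 0.7],
    [[0, 0, 0], 0, 0.7],
  ],
)

```text
t: 66.82
ee_pos: [0.3987, -0.1845, 0.1161]
eef_rot: [-2.559, -1.821, 0.001]
force: [-0.4, -0.2, 0.6]
opening: 0.0257
finger_force: 0.0
```

Emit:
send_rows(
  targets=[
    [[0, 0, 0], 0, 1],
    [[0, 0, 0], 0, 1],
    [[0, 0, 0], 0, 1],
    [[0, 0, 0], 0, 1],
    [[0, 0, 0], 0, 1],
  ],
)

```text
t: 67.23
ee_pos: [0.3995, -0.1848, 0.1169]
eef_rot: [2.559, 1.821, 0.001]
force: [-0.2, 1.0, 6.8]
opening: 0.0089
finger_force: 58.8
```

```bash
python3 - <<'E'
from h import *
s=r.sense();print(s["t"],s["ee_pos"],s["force"],s["opening"])
plan([.5483,-.235,.115],CY,grip=1)
E
```

```text
67.2333 [ 0.39947674 -0.1848366   0.11694895] [-0.21324559  0.98953907  6.84245479] 0.00894145307892506
[[[0.00,0.52,0.01],-0.00,1],[[0.00,0.52,0.01],-0.00,1],[[0.00,0.52,0.01],-0.00,1],[[0.00,0.52,0.01],-0.00,1],[[0.00,0.52,0.01],-0.00,1]]
[[[0.00,0.52,0.01],-0.00,1],[[0.00,0.52,0.01],-0.00,1],[[0.00,0.52,0.01],-0.00,1],[[0.00,0.52,0.01],-0.00,1],[[0.00,0.52,0.01],-0.00,1]]
q6 hint 1.4713519102274646
```

Push in gently (5.27 units total, smooth start and end).

Emit:
send_rows(
  targets=[
    [[0, 0.1, 0], 0, 1],
    [[0, 0.2, 0], 0, 1],
    [[0, 0.3, 0], 0, 1],
    [[0, 0.4, 0], 0, 1],
    [[0, 0.4, 0], 0, 1],
  ],
)

```text
t: 67.65
ee_pos: [0.4394, -0.1985, 0.117]
eef_rot: [2.559, 1.821, 0.001]
force: [-0.9, 1.7, 9.2]
opening: 0.0088
finger_force: 59.2
```

Emit:
send_rows(
  targets=[
    [[0, 0.4, 0], 0, 1],
    [[0, 0.4, 0], 0, 1],
    [[0, 0.4, 0], 0, 1],
    [[0, 0.4, 0], 0, 1],
    [[0, 0.4, 0], 0, 1],
  ],
)

```text
t: 68.07
ee_pos: [0.4963, -0.218, 0.117]
eef_rot: [2.559, 1.821, 0.002]
force: [-1.0, 4.2, 8.6]
opening: 0.0085
finger_force: 59.1
```

Emit:
send_rows(
  targets=[
    [[0, 0.4, 0], 0, 1],
    [[0, 0.4, 0], 0, 1],
    [[0, 0.3, 0], 0, 1],
    [[0, 0.2, 0], 0, 1],
    [[0, 0.15, 0], 0, 1],
  ],
)

```text
t: 68.48
ee_pos: [0.5376, -0.2322, 0.117]
eef_rot: [2.559, 1.822, 0.002]
force: [-0.8, 4.3, 7.7]
opening: 0.009
finger_force: 59.3
```

Emit:
send_rows(
  targets=[
    [[0, 0.15, 0], 0, 1],
    [[0, 0.1, 0], 0, 1],
    [[0, 0.1, 0], 0, 1],
    [[0, 0.08, 0], 0, 1],
    [[0, 0, 0], 0, 1],
  ],
)

```text
t: 68.9
ee_pos: [0.5483, -0.2358, 0.1169]
eef_rot: [-2.558, -1.821, -0.0]
force: [-7.6, 7.4, 13.0]
opening: 0.009
finger_force: 59.9
```

Emit:
send_rows(
  targets=[
    [[0, 0, 0], 0, 1],
    [[0, 0, 0], 0, 1],
    [[0, 0, 0], 0, 1],
    [[0, 0, 0], 0, 1],
    [[0, 0, 0], 0, 1],
  ],
)

```text
t: 69.32
ee_pos: [0.5483, -0.2358, 0.117]
eef_rot: [-2.559, -1.821, -0.001]
force: [-5.9, 7.0, 11.8]
opening: 0.0088
finger_force: 59.8
```

Emit:
send_rows(
  targets=[
    [[0, 0.05, 0], 0, 1],
    [[0, 0, 0], 0, 1],
    [[0, 0, 0], 0, 0.7],
    [[0, 0, 0], 0, 0.7],
    [[0, 0, 0], 0, 0.7],
  ],
)

```text
t: 69.73
ee_pos: [0.5502, -0.2371, 0.1163]
eef_rot: [2.56, 1.821, 0.0]
force: [-0.8, 0.9, 0.6]
opening: 0.0255
finger_force: 0.7
```

Emit:
send_rows(
  targets=[
    [[0, -0.05, -0.3], 0, 0.7],
    [[0, 0, -0.6], 0, 0.7],
    [[0, 0, -0.8], 0, 0.7],
    [[0, 0, -0.8], 0, 0.7],
    [[0, 0, -0.8], 0, 0.7],
  ],
)

```text
t: 70.15
ee_pos: [0.5484, -0.2365, 0.217]
eef_rot: [2.56, 1.821, 0.0]
force: [0.6, -0.2, 0.4]
opening: 0.0253
finger_force: 0.0
```

Emit:
send_rows(
  targets=[
    [[0, 0, -0.8], 0, 0.7],
    [[0, 0, -0.5], 0, 0.7],
    [[0, 0, 0], 0, 0.7],
    [[0, 0, 0], 0, 0.7],
    [[0, 0, 0], 0, 0.7],
  ],
)

```text
t: 70.57
ee_pos: [0.5484, -0.2365, 0.2536]
eef_rot: [-2.559, -1.821, 0.001]
force: [-0.2, 0.2, 0.0]
opening: 0.0255
finger_force: 0.0
```

```bash
python3 - <<'E'
from h import *
s=r.sense();print(s["t"],s["ee_pos"],s["force"],s["opening"])
im=r.read_camera("wrist");cv2.imwrite("pics/w8.png",im)
for d in r.pinpoint("wrist","chest_drawer0_handle"): print(d["confidence"],d["pixel"],onz("wrist",d["pixel"],.132))
E
```

```text
70.5667 [ 0.54838428 -0.23649939  0.25362144] [-0.1910243   0.17553446  0.0384611 ] 0.02550687656385951
0.56 [188.6, 254.9] [ 0.54667596 -0.23488965  0.132     ]
```

View pics/w8.png

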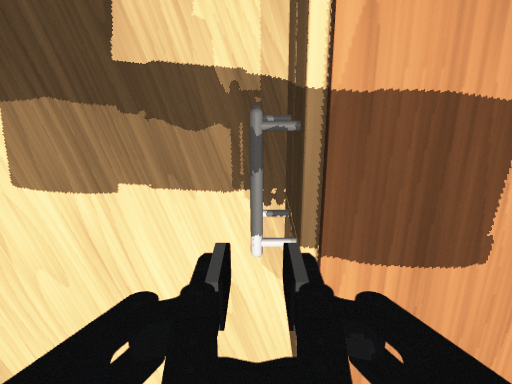

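The drawer is shut, with the handle at (188,255) and the same view as at the start; the arm touches nothing.

```bash
python3 -c "
from bench import r
print(r.close_job())"
```

```text
the job is handed in; nothing more can be done
None
```

All six jars from the table stand in their own pockets (wide jars in wide 1–3, slim jars in slim 1–3), the drawer is pushed shut, and the job was handed in at about 71 s; the hand-in gave no verdict.

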